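# Close the service well of the press base

## Task

Close up the press after its service: lift the screw caddy out of the open well by its handle, keep it upright, and hang it by the handle across both prongs of the hook stand. Then lay the cover plate with the grip bar in the pocket over the well, where it first stands up on four stiff studs, and press its corners down gently until every stud has gone right down and the plate lies level and solid on the packing frame; do not ram it, it bends. Leave the other things on the bench where they are.

Things in the scene. Friction and masses are not known exactly. Their poses are not given: they have to be found in the camera images.
- seat: White base of the press, fixed, 176 (x) x 216 (y) x 54 mm. Origin: centre of its underside on the bench; z up. In its top a pocket 136 (x) x 176 (y) mm, inside it an open well 92 (x) x 132 (y) mm, floor 6 mm above the origin. Round the well, in the pocket, lies a fixed, rubber-faced packing frame, 20 mm wide, that gives 1 mm at 20 N; its top is 34 to 46 mm above the origin, not known which.
- cover: Loose cover plate, bare aluminium, 130 (x) x 170 (y) x 8 mm, 0.5 kg, flat on the bench beside the base. Origin: centre of its underside. On its middle a dark grip bar, 14 (x) x 60 (y) mm, 8 to 32 mm above the origin. Fits the pocket either way round, 3 mm of play a side; home, it lies flat on the packing frame. It bends if pressed with over 40 N.
- caddy: Grey screw caddy, an open tray 56 (x) x 100 (y) x 40 mm with walls 4 mm thick, 0.25 kg, at first standing on the floor of the well. Origin: centre of its underside. A fixed steel arch handle of 10 mm round bar stands over it: uprights at y = +-46 mm, top bar along y.
- caddy_bar (a point): Middle of the axis of the caddy handle's top bar, 104 mm above the caddy's underside; the clear opening under the bar is 82 mm wide (y) and 59 mm high (tray rim to bar).
- hook: Fixed bench stand, at the other side of the base. Origin: centre of the underside of its 130 (x) x 110 (y) x 10 mm foot. A grey post (70 mm wide, x = 35 to 55 mm, 175 mm high) carries two 8 mm round prongs at y = +-24 mm (40 mm clear between), level, axis 165 mm high, running towards -x to x = -35 mm, then turned up to tips at x = -45 mm, 189 mm high.
- hook_rest (a point): Where the middle of the caddy's bar belongs when it hangs across both prongs: in the stand's frame x = -3, y = 0, z = 174 mm; the bar then lies along the stand's y.
- stud0 (a joint): Steel stud, 10 mm across, in the packing frame near the +x, +y corner of the pocket (55 mm in x, 75 mm in y from the base's middle). Value: how far it is pushed down, from 0 (6 mm proud of the packing) to 0.006 m (flush with it). It starts 4 to 6 mm proud, yields only to a firm push of about 10 N and stays where it is left.
- stud1 (a joint): Steel stud, 10 mm across, in the packing frame near the +x, -y corner of the pocket (55 mm in x, 75 mm in y from the base's middle). Value: how far it is pushed down, from 0 (6 mm proud of the packing) to 0.006 m (flush with it). It starts 4 to 6 mm proud, yields only to a firm push of about 10 N and stays where it is left.
- stud2 (a joint): Steel stud, 10 mm across, in the packing frame near the -x, +y corner of the pocket (55 mm in x, 75 mm in y from the base's middle). Value: how far it is pushed down, from 0 (6 mm proud of the packing) to 0.006 m (flush with it). It starts 4 to 6 mm proud, yields only to a firm push of about 10 N and stays where it is left.
- stud3 (a joint): Steel stud, 10 mm across, in the packing frame near the -x, -y corner of the pocket (55 mm in x, 75 mm in y from the base's middle). Value: how far it is pushed down, from 0 (6 mm proud of the packing) to 0.006 m (flush with it). It starts 4 to 6 mm proud, yields only to a firm push of about 10 N and stays where it is left.
- motor_a: Bystander: upright steel motor can with a black cap, 48 mm across, 61 mm high. Origin: centre of its underside.
- motor_b: Bystander: a second one like it, 48 mm across, 61 mm high. Origin: centre of its underside.
- blank: Bystander: smaller blank plate without any grip, 80 x 110 x 8 mm, flat on the bench. Origin: centre of its underside. It is not the cover.
- punch: Bystander: upright dark steel punch, 38 mm across its foot, 56 mm high. Origin: centre of its underside.
- wrench: Bystander: wrench 170 mm long, lying on the bench.
- oil: Bystander: white oil bottle, 52 mm across, 120 mm high. Origin: centre of its underside.
- driver: Bystander: screwdriver 180 mm long, lying on the bench.
Not all that is in view belongs to the job. What is meant by the caddy is not pink, and is the smaller of those in its own colour.

How it is judged:
On the way, in this order (a step that is already met when the one before it is completed fails the run):
1. the caddy hangs by its bar on the prongs (x of caddy_bar in the frame of hook between -0.045 and 0.035 m and y of caddy_bar in the frame of hook between -0.03 and 0.03 m and z of caddy_bar in the frame of hook between 0.165 and 0.19 m and angle between caddy's own z axis and vertical below 0.3 rad and linear speed of caddy below 0.03 m/s), for 0.2 s.
2. the cover lies in the pocket, still up on its studs (z of cover in the frame of seat between 0.03 and 0.054 m and horizontal distance between cover and seat below 0.008 m and angle between the x axis of cover and the x axis of seat, either way round below 0.08 rad and value of joint any of stud0, stud1, stud2, stud3 below 0.0045 m), for 0.1 s.
3. the cover presses all four studs down (z of cover in the frame of seat between 0.03 and 0.054 m and horizontal distance between cover and seat below 0.008 m and angle between the x axis of cover and the x axis of seat, either way round below 0.08 rad and value of joint each of stud0, stud1, stud2, stud3 above 0.0045 m), for 0.1 s.
At the end, for the whole second after the job is handed in: Cover in the pocket (centre within 8 mm, sides within 0.08 rad, tilt under 0.03 rad), all four studs under it pushed down at least 4.5 of their 6 mm, at rest; caddy at rest, hanging by its bar on the prongs between tips and post (bar middle within 30 mm sideways), tilted under 0.3 rad (all of step 1 and all of step 3 and z of cover in the frame of seat below 0.049 m and angle between cover's own z axis and vertical below 0.03 rad and linear speed of cover below 0.02 m/s); the robot touches nothing.
It fails at once if the fingers ram the cover: while they bear on it, it bears on the press base with more than 40 N (60 N within 30 mm of its middle) (contact force between the fingers and cover above 35 N and (contact force between cover and seat above 60 N or (contact force between cover and seat above 40 N and horizontal distance between the grasp point and cover above 0.03 m))).
It fails at once if the caddy is tipped by more than 0.7 rad (its screws would spill) (angle between caddy's own z axis and vertical above 0.7 rad).
It fails at once if a bystander is moved by more than 30 mm (distance of any of motor_a, motor_b, blank, punch, wrench, oil, driver from where it was at the start of the episode above 0.03 m).
It also fails if it takes over 72 s, if anything falls off the work surface, if the arm or the gripper's body presses on something with over 40 N, if the wrist force passes 120 N, or if a joint passes its speed limit or range.

## Robot

A 7-joint arm with a two-finger parallel gripper is mounted at the origin on the work surface. World frame = base frame: x ahead of the robot, y to its left, z up, the work surface at z = 0. Lengths are in m, angles in rad, forces in N, time in s.
With the tool pointing down it reaches from about 0.425 to 0.925 m from the base axis. Payload 6.8 kg.
Tool frame: the origin (TCP) lies midway between the tips of the shut fingers; the grasp point (between the pads) lies 19 mm behind it (bot.pinch_z is the distance from the TCP to the grasp point, in m); z points along the fingers, y is the line along which they close (so a half turn about z gives the same grasp; the last joint's range is limited). The gripper opens to 85 mm and grips with 20 to 120 N. Pads are 22 mm wide; open, the fingers measure 114 mm over their backs; the gripper's body (76 mm by 85 mm) begins 54 mm behind the grasp point. The pads swing forward as they close: fully open they stand 13 mm farther back than shut.
Start: joints at [-1.221, 0.477, 0.022, 1.555, -0.011, 1.109, -0.083], TCP at [0.298, 0.606, 0.2] pointing down, gripper open.
Joint ranges: [-2.96, 2.96], [-0.34, 2.1], [-1.41, 1.46], [0.24, 2.44], [-1.37, 4.51], [0.17, 1.92], [-2.96, 2.96]. Speed limits (rad/s): [2.39, 2.39, 3.14, 3.14, 3.14, 3.14, 3.14].

## Interface

Orientations are given as a unit quaternion [w, x, y, z].
In Python, from station import bot, imaging gives the robot as it stands. The module is installed in compiled form; this text tells all that it offers.
- The arm moves only by the tool carry_out, never from a script. Its argument "targets" is a list of rows, each a list of 5 numbers: the shift along the tool's x, y, z in cm, then the turn about the tool's z in degrees, then the opening, from -1 (shut) to 1 (fully open). In form: [[x, y, z, yaw, gripper], ...]. A call has 1 to 12 rows; each row shifts and turns the commanded pose from where the row before left it, along the tool's axes as they then stand; what a row does not reach is not made up. A row lasts 1/10 s, in which the tool goes at most 50 mm and 8.59 degrees, less where a joint would pass 70% of its speed; a pose out of reach is approached as far as the arm can. A call is refused whole if a number of a shift passes 5 or a number of a turn 8.59, either way. A call with a gripper value outside its range is refused whole. The fingers move at their own pace and stop on an object; "force" is the grip in N (left out, the last holds). Time passes only in rows, so rows that do not move let the fingers close. It gives the time, the measured TCP pose, the force, the opening and the grip force at its end, in the units of the state.
- bot.get_obs(): the state, without advancing time (a new reading comes with each control period).
- imaging.read_camera(name): name is "scene" or "top"; returns the picture (480x640x3 uint8, red, green, blue); there is no depth.
- imaging.calibration(name): a dict with "fx", "fy", "cx", "cy" (pixels), "k1" (the pictures are not rectified: a ray, as slopes to the right and down, at radius r is drawn at 1 + k1 r^2 times it, then the intrinsics apply), "extrinsics" (4x4, takes a point from world to camera coordinates). Camera axes: x right, y up, looking along -z (the intrinsics and any distortion apply to the point x, -y, -z); pixel columns grow to the right and rows downward; lengths in m; the calibration is good to about 2 mm. A picture is of the moment at which its call begins. calibration takes no time and is no camera call.
- bot.hand_in(): hands the job in; it is judged then, once.
The state is a dict: "t": time; "q": joint angles; "joint_vel": joint speeds; "joint_torque": joint torques, N m; "eef_pos": TCP position; "tool_rot": TCP orientation; "contact_force": force on the tool from outside, world axes, zero at the start; "torque": the same for the moment, N m; "gripper_width": opening from 0.0 (shut) to 1.0 (fully open); "grasp_force": force on a finger pad.
Only numpy, scipy, OpenCV 4.12 (cv2) and the standard library are available. Lean on these libraries where they do the work, as an engineer would, in place of code of your own. Each camera call takes 0.05 s, during which the arm holds its last target. There are 200 camera calls.

## Working session

There is one attempt and no reset: what is moved stays moved. The work goes in short steps, Python scripts to look and compute and a tool call to move; the robot and the scene stay as the last step left them, time stands still between calls to the robot, and variables do not carry over. Pictures are saved under pics/ and viewed, at most 10 in all, crops included, and the job is handed in when it is done.

Besides the shell and the picture viewer there is one more tool, called after "Call:" as a command line: name --pt "numbers of a row" for each row, then --argument value for the rest. carry_out: Moves the arm, as the interface text tells. Its arguments: {"type":"object","properties":{"targets":{"type":"array"},"force":{"type":"number"}},"required":["targets"]}

```bash
mkdir -p pics
cat > h.py <<'E'
import numpy as np, cv2
from station import bot, imaging
def snap(n,f):
    im=imaging.read_camera(n); cv2.imwrite('pics/'+f,im[:,:,::-1]); return im
def ray(n,u,v):
    c=imaging.calibration(n); K=np.array([[c['fx'],0,c['cx']],[0,c['fy'],c['cy']],[0,0,1.]])
    xd,yd=(u-c['cx'])/c['fx'],(v-c['cy'])/c['fy']
    x,y=xd,yd
    for _ in range(30):
        s=1+c['k1']*(x*x+y*y); x,y=xd/s,yd/s
    E=np.array(c['extrinsics']); R,t=E[:3,:3],E[:3,3]
    return -R.T@t, R.T@np.array([x,-y,-1.])
def pt(n,u,v,z):
    o,d=ray(n,u,v); return o+d*(z-o[2])/d[2]
def proj(n,P):
    c=imaging.calibration(n);E=np.array(c['extrinsics']);p=E[:3,:3]@np.array(P)+E[:3,3]
    x,y=p[0]/-p[2],-p[1]/-p[2];s=1+c['k1']*(x*x+y*y)
    return np.array([c['fx']*x*s+c['cx'],c['fy']*y*s+c['cy']])
E
python3 - <<'E'
from h import *
snap('top','t0.png');snap('scene','s0.png')
print({k:np.round(v,3) for k,v in bot.get_obs().items()},bot.pinch_z)
for n in('top','scene'):
    print(n,ray(n,320,240))
E
```

```text
{'t': np.float64(0.1), 'q': array([-1.221,  0.478,  0.022,  1.556, -0.011,  1.109, -0.083]), 'joint_vel': array([-0.   , -0.004,  0.001, -0.003,  0.001, -0.002, -0.001]), 'joint_torque': array([ 3.0000e-03, -5.9776e+01,  1.6130e+00, -2.8195e+01,  1.3000e-02,
        5.0000e-03,  0.0000e+00]), 'eef_pos': array([0.298, 0.605, 0.199]), 'tool_rot': array([-0.   ,  0.227,  0.974, -0.001]), 'contact_force': array([0.072, 0.341, 0.125]), 'torque': array([-0.019,  0.017, -0.033]), 'grasp_force': np.float64(0.0), 'gripper_width': np.float64(0.998)} 0.0187
top (array([ 3.40077061e-01, -9.76779280e-04,  1.24393294e+00]), array([ 0.20155449, -0.00936905, -0.97955366]))
scene (array([1.13871505, 0.65210021, 1.06778842]), array([-0.46496291, -0.52513846, -0.71286807]))
```

View pics/t0.png

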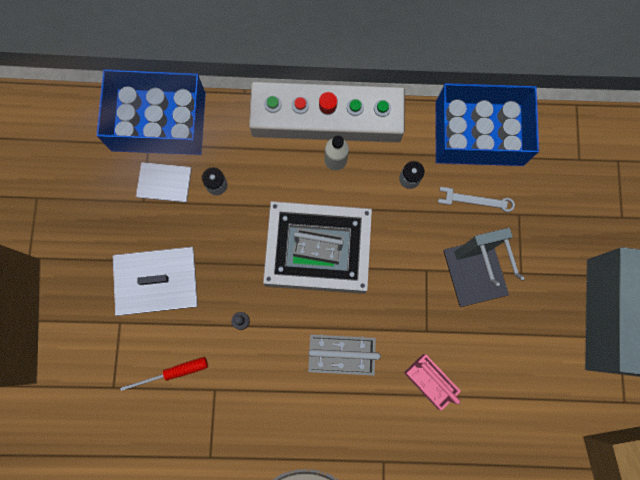

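View pics/s0.png

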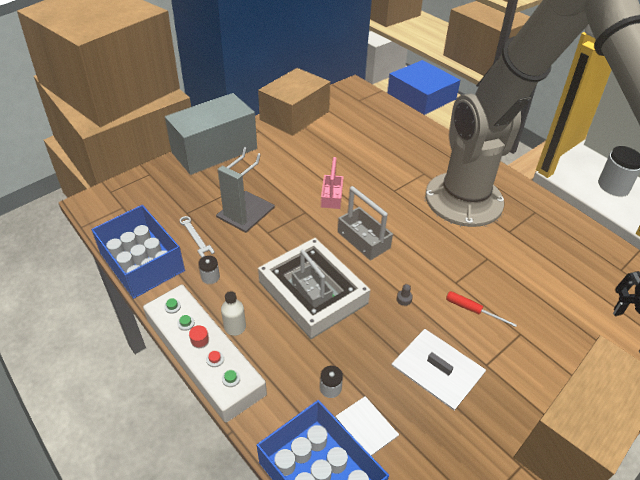

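Top view: the caddy candidates are a grey one in the well at (318,247), a larger grey one on the bench at (342,355), and a pink one at (432,382). I choose the one in the well, because it is grey and the smaller of the two. The cover with its grip bar is at (153,280), the blank at (163,182), and the hook at (485,265).

Run:
```python
from h import *
t=cv2.imread('pics/t0.png');s=cv2.imread('pics/s0.png')
a=cv2.resize(t[195:300,260:378],None,fx=4.2,fy=4.2,interpolation=3)
b=cv2.resize(t[220:315,435:535],None,fx=3,fy=3,interpolation=3)
c=cv2.resize(s[140:340,205:375],None,fx=1.7,fy=1.7,interpolation=3)
im=np.zeros((600,800,3),np.uint8);im[:a.shape[0],:a.shape[1]]=a
im[:b.shape[0],497:797]=b[:,:300];im[290:290+310,500:789]=c[:310,:289]
cv2.imwrite('pics/c0.png',im)
g=t.astype(int);white=((g.min(2)>150)&(g.max(2)-g.min(2)<40)).astype(np.uint8)
cs,_=cv2.findContours(white,cv2.RETR_EXTERNAL,2)
for q in cs:
    if cv2.contourArea(q)<800: continue
    (u,v),wh,an=cv2.minAreaRect(q)
    z=.054 if 220<u<400 and v>190 else .008
    B=cv2.boxPoints(((u,v),wh,an)); P=np.array([pt('top',*p,z) for p in B])
    print((round(u),round(v)),z,'ctr',P.mean(0).round(4),'sides',[np.linalg.norm(P[i]-P[i-1]).round(4) for i in(1,2)],'ang',[np.degrees(np.arctan2(*(P[i]-P[i-1])[[1,0]])).round(1) for i in (1,2)])
```

```text
(154, 281) 0.008 ctr [0.4945 0.339  0.008 ] sides [np.float64(0.1767), np.float64(0.1297)] ang [np.float64(-82.0), np.float64(-170.1)]
(318, 246) 0.054 ctr [ 0.5736 -0.0085  0.054 ] sides [np.float64(0.1749), np.float64(0.2207)] ang [np.float64(-1.4), np.float64(-92.3)]
(163, 182) 0.008 ctr [0.7145 0.338  0.008 ] sides [np.float64(0.0799), np.float64(0.1115)] ang [np.float64(-0.2), np.float64(-93.4)]
(327, 107) 0.008 ctr [ 0.9055 -0.0203  0.008 ] sides [np.float64(0.1093), np.float64(0.3525)] ang [np.float64(0.8), np.float64(-90.0)]
```

View pics/c0.png

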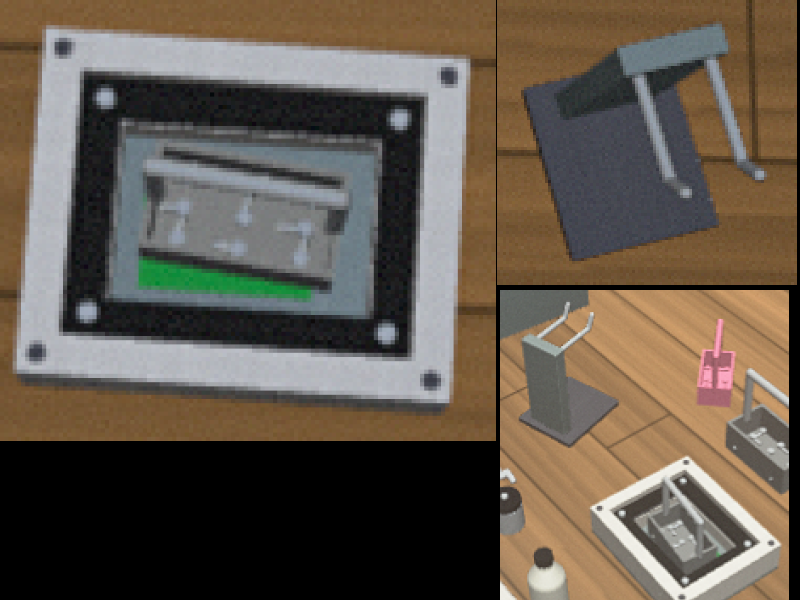

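The crop confirms that the grey caddy in the well is the target. In the original picture its bar runs from (294.5,234.5) to (343.3,241). The hook's prong bends are at (492.7,280.7) and (517,274.3).

Run:
```python
from h import *
A=lambda p,z:np.array([pt('top',*q,z) for q in p])
def d(a,b): return np.linalg.norm(b-a).round(4),np.degrees(np.arctan2(*(b-a)[[1,0]])).round(1)
S=A([(271.2,202.1),(371.4,209.3),(367.4,291),(263.6,283.6)],.054)
print('seat',S.mean(0).round(4),d(S[1],S[0]),d(S[2],S[3]),d(S[3],S[0]),d(S[2],S[1]))
st=A([(260+u/4.2,195+v/4.2) for u,v in((105,97),(400,119),(386,334),(87,311))],.045)
print('studs',st.mean(0).round(4),d(st[1],st[0]),d(st[3],st[0]),d(st[2],st[1]))
B=A([(294.5,234.5),(343.3,241)],.11);print('bar',B.mean(0).round(4),d(B[1],B[0]))
f=A([(444,250),(460.3,306.7),(508.7,295.3)],.01);print('foot',((f[0]+f[2])/2).round(4),d(f[1],f[0]),d(f[2],f[1]))
p=A([(482.7,245),(492.7,280.7),(506.7,240),(517,274.3)],.165);print('prongs',p.round(4),d(p[1],p[0]),d(p[3],p[2]),d(p[3],p[1]))
t=A([(497.7,284),(522.7,278.3)],.189);print('tips',t.round(4),d(t[1],t[0]))
g=cv2.imread('pics/t0.png')
m=(g[240:320,100:210].max(2)<90).astype(np.uint8);cs,_=cv2.findContours(m,0,2)
for q in cs:
    if cv2.contourArea(q)>60:
        r=cv2.minAreaRect(q);P=A(cv2.boxPoints(r)+[100,240],.032);print('grip',r,P.mean(0).round(4),d(P[0],P[1]),d(P[1],P[2]))
# scene-view checks
print('scene proj bar ends',[proj('scene',b).round(0) for b in B],'tips',[proj('scene',b).round(0) for b in t])
o=bot.get_obs();print(o['eef_pos'])
```

```text
seat [ 0.5721 -0.0096  0.054 ] (np.float64(0.2143), np.float64(87.7)) (np.float64(0.2159), np.float64(87.7)) (np.float64(0.1752), np.float64(-2.5)) (np.float64(0.1755), np.float64(-2.0))
studs [ 0.5736 -0.0091  0.045 ] (np.float64(0.1506), np.float64(87.6)) (np.float64(0.1104), np.float64(-2.3)) (np.float64(0.1109), np.float64(-2.6))
bar [ 0.5779 -0.0095  0.11  ] (np.float64(0.099), np.float64(84.1))
foot [ 0.5332 -0.3538  0.01  ] (np.float64(0.1273), np.float64(15.2)) (np.float64(0.1084), np.float64(104.9))
prongs [[ 0.5626 -0.3234  0.165 ]
 [ 0.4942 -0.3407  0.165 ]
 [ 0.5739 -0.3698  0.165 ]
 [ 0.5079 -0.3871  0.165 ]] (np.float64(0.0705), np.float64(14.1)) (np.float64(0.0682), np.float64(14.7)) (np.float64(0.0484), np.float64(106.5))
tips [[ 0.4849 -0.3422  0.189 ]
 [ 0.4971 -0.3888  0.189 ]] (np.float64(0.0482), np.float64(104.6))
grip ((52.5491943359375, 39.540985107421875), (7.1523237228393555, 29.424114227294922), 84.80557250976562) [0.4933 0.3354 0.032 ] (np.float64(0.0604), np.float64(-82.9)) (np.float64(0.0152), np.float64(-170.3))
scene proj bar ends [array([323., 276.]), array([300., 250.])] tips [array([258., 153.]), array([245., 147.])]
[0.29809143 0.60495123 0.199482  ]
```

```bash
cat >> h.py <<'E'
def go(x,y,z,ang):
    """ang: wanted world angle (deg) of tool y. Prints yaw to do FIRST, then tool-frame shift in cm."""
    o=bot.get_obs();w,a,b,c=o['tool_rot'];p=np.array(o['eef_pos'])
    R=np.array([[1-2*(b*b+c*c),2*(a*b-w*c),2*(a*c+w*b)],[2*(a*b+w*c),1-2*(a*a+c*c),2*(b*c-w*a)],[2*(a*c-w*b),2*(b*c+w*a),1-2*(a*a+b*b)]])
    cur=np.degrees(np.arctan2(R[1,1],R[0,1]));yaw=(cur-ang+180)%360-180
    t=np.radians(ang);d=np.array([x,y,z])-p
    sh=100*np.array([d@[-np.sin(t),np.cos(t),0],d@[np.cos(t),np.sin(t),0],-d[2]])
    print('t',round(float(o['t']),2),'pos',p.round(4),'ang',cur.round(2),'axis z',R[:,2].round(3),'YAW',yaw.round(2),'SHIFT',sh.round(2),'F',np.round(o['contact_force'],1),'w',np.round(o['gripper_width'],3),'q7',np.round(o['q'][6],2))
E
python3 -c "
from h import *
go(.578,-.0095,.2,-5.9)"
```

```text
t 0.1 pos [0.2981 0.605  0.1995] ang 63.77 axis z [-0.001 -0.002 -1.   ] YAW 69.67 SHIFT [-5.824e+01  3.416e+01 -5.000e-02] F [0.1 0.3 0.1] w 0.998 q7 -0.08
```

Call:
carry_out --pt "0 0 0 7.74 0" --pt "0 0 0 7.74 0" --pt "0 0 0 7.74 0" --pt "0 0 0 7.74 0" --pt "0 0 0 7.74 0" --pt "0 0 0 7.74 0" --pt "0 0 0 7.74 0" --pt "0 0 0 7.74 0" --pt "0 0 0 7.74 0" --force 60

```text
t: 1.0
eef_pos: [0.2981, 0.6052, 0.1999]
tool_rot: [0.0, 0.744, 0.668, -0.0]
contact_force: [0.4, -0.3, 0.8]
gripper_width: 0.501
grasp_force: 0.0
```

Call:
carry_out --pt "-4 2.4 0 0 0" --pt "-4 2.4 0 0 0" --pt "-4 2.4 0 0 0" --pt "-4 2.4 0 0 0" --pt "-4 2.4 0 0 0" --pt "-4 2.4 0 0 0" --pt "-4 2.4 0 0 0" --pt "-4 2.4 0 0 0" --pt "-4 2.4 0 0 0" --pt "-4 2.4 0 0 0" --pt "-4 2.4 0 0 0" --pt "-4 2.4 0 0 0"

```text
t: 2.2
eef_pos: [0.5358, 0.0967, 0.2003]
tool_rot: [-0.0, 0.742, 0.67, -0.0]
contact_force: [0.2, 1.1, -0.6]
gripper_width: 0.501
grasp_force: 0.0
```

```bash
python3 -c "
from h import *
go(.578,-.0095,.09,-5.9)"
```

```text
t 2.2 pos [0.5358 0.0967 0.2003] ang -5.87 axis z [-0.  0. -1.] YAW 0.03 SHIFT [-10.13   5.29  11.03] F [ 0.2  1.1 -0.6] w 0.501 q7 -0.23
```

Call:
carry_out --pt "-3.4 1.75 0 0 0" --pt "-3.4 1.75 0 0 0" --pt "-3.35 1.8 0 0 0" --pt "0 0 3 0 0" --pt "0 0 3 0 0" --pt "0 0 3 0 0" --pt "0 0 2 0 0" --pt "0 0 0 0 0" --pt "0 0 0 0 0"

```text
t: 3.1
eef_pos: [0.5778, -0.0081, 0.0906]
tool_rot: [-0.0, 0.743, 0.67, -0.0]
contact_force: [0.1, 0.3, 0.1]
gripper_width: 0.499
grasp_force: 0.0
```

Run:
```python
from h import *
go(.578,-.0095,.09,-5.9)
i=snap('scene','s1.png')[180:330,230:400];j=snap('top','t1.png')[190:300,240:380]
a=cv2.resize(i,(510,450));b=cv2.resize(j,(280,220))
im=np.zeros((450,790,3),np.uint8);im[:,:510]=a;im[:220,510:]=b;cv2.imwrite('pics/c1.png',im[:,:,::-1])
```

```text
t 3.1 pos [ 0.5778 -0.0081  0.0906] ang -5.9 axis z [-0.001 -0.    -1.   ] YAW -0.0 SHIFT [-0.14  0.03  0.06] F [0.1 0.3 0.1] w 0.499 q7 0.08
```

View pics/c1.png

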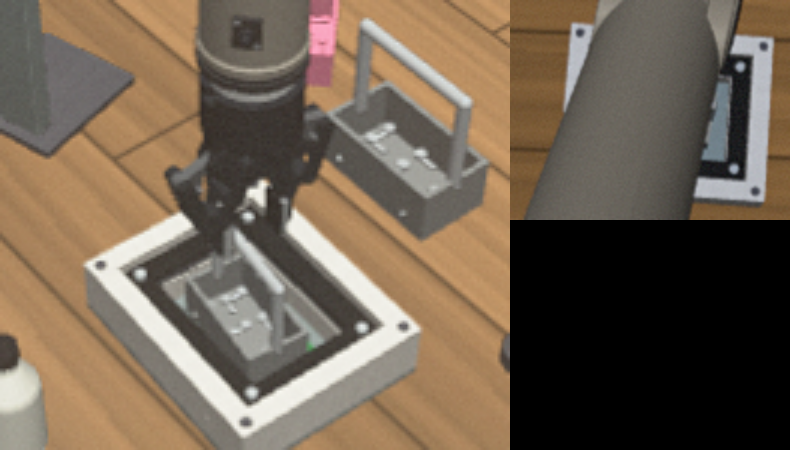

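Run:
```python
from h import *
for P in ([.578,-.008,.097],[.603,-.011,.097],[.553,-.005,.097],[.578,-.0095,.11],[.583,-.055,.11],[.573,.037,.11],[.583,-.055,.046]): print(P,((proj('scene',P)-[230,180])*3).round(0))
```

```text
[0.578, -0.008, 0.097] [244. 261.]
[0.603, -0.011, 0.097] [217. 274.]
[0.553, -0.005, 0.097] [271. 248.]
[0.578, -0.0095, 0.11] [243. 248.]
[0.583, -0.055, 0.11] [202. 218.]
[0.573, 0.037, 0.11] [287. 281.]
[0.583, -0.055, 0.046] [202. 272.]
```

Run:
```python
from h import *
im=cv2.imread('pics/s1.png')[210:310,250:370];im=cv2.resize(im,None,fx=6,fy=6,interpolation=3)
def q(P,c): 
    p=((proj('scene',P)-[250,210]+.5)*6).astype(int); cv2.circle(im,tuple(map(int,p)),4,c,-1)
t=np.radians(-2.4)
for sx in(-1,1):
  for sy in(-1,1):
    x,y=sx*.055,sy*.075;q([.573+x*np.cos(t)-y*np.sin(t),-.009+x*np.sin(t)+y*np.cos(t),.045],(0,0,255))
q([.578,-.008,.097],(0,255,255));q([.603,-.011,.097],(0,255,255));q([.553,-.005,.097],(0,255,255))
for e in((.5831,-.0585,.11),(.5729,.0397,.11)): q(e,(0,255,0))
cv2.imwrite('pics/c2.png',im)
```

```text
(no output)
```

View pics/c2.png

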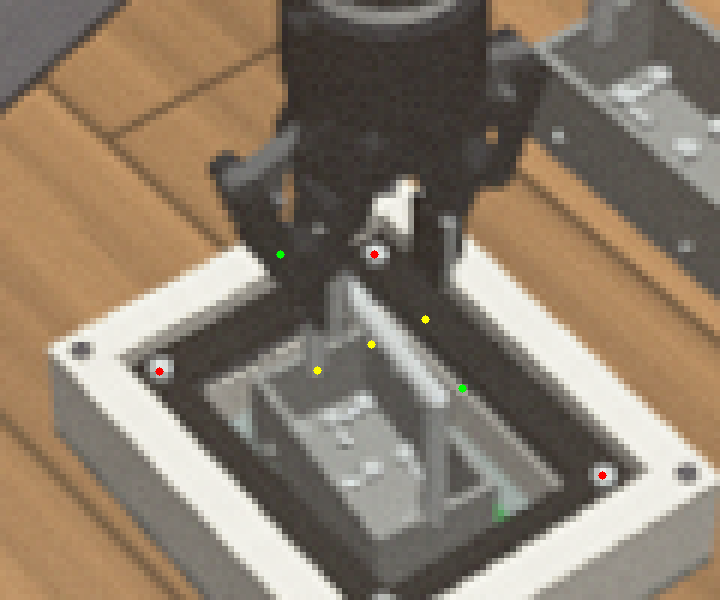

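The studs line up with the picture. The green bar-end dots were mistyped: the original bar ends reproject correctly, at crop (438,396). The bar is between the fingers, so I close, slightly lower.

Call:
carry_out --pt "-0.1 0 0.3 0 0" --pt "0 0 0 0 -1" --pt "0 0 0 0 -1" --pt "0 0 0 0 -1" --pt "0 0 0 0 -1" --pt "0 0 0 0 -1" --force 80

```text
t: 3.8
eef_pos: [0.5778, -0.0089, 0.0874]
tool_rot: [-0.0, 0.742, 0.67, 0.0]
contact_force: [0.3, -0.7, 0.1]
gripper_width: 0.001
grasp_force: 0.0
```

Call:
carry_out --pt "0 0 -1 0 -1" --pt "0 0 -2 0 -1" --pt "0 0 -3 0 -1" --pt "0 0 -3 0 -1" --pt "0 0 -3 0 -1" --pt "0 0 -3 0 -1" --pt "0 0 0 0 -1" --pt "0 0 0 0 -1"

```text
t: 4.6
eef_pos: [0.5781, -0.0089, 0.2385]
tool_rot: [0.0, 0.743, 0.67, 0.001]
contact_force: [-0.5, 0.6, -0.6]
gripper_width: -0.003
grasp_force: 0.0
```

Run:
```python
from h import *
go(.53,-.3548,.255,14.8)
i=snap('scene','s2.png')[130:330,205:405]
cv2.imwrite('pics/c3.png',cv2.resize(i,(600,600),interpolation=3)[:,:,::-1])
```

```text
t 4.6 pos [ 0.5781 -0.0089  0.2385] ang -5.9 axis z [ 0.002  0.001 -1.   ] YAW -20.7 SHIFT [-32.21 -13.48  -1.65] F [-0.5  0.6 -0.6] w -0.003 q7 -0.02
```

View pics/c3.png

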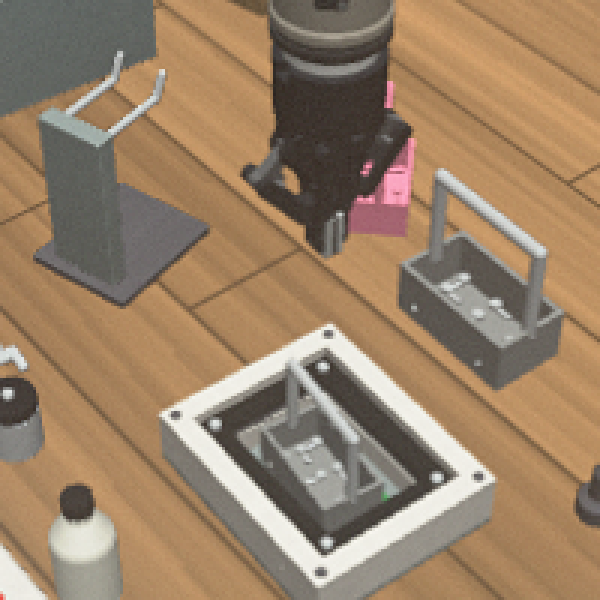

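The fingers shut on nothing. The caddy still stands in the well, unmoved, with its bar from crop (353,436) to (293,366). I'll triangulate the bar and check the tip.

Run:
```python
from h import *
def tri(a,b):
    (o1,d1),(o2,d2)=ray('top',*a),ray('scene',*b)
    s=np.linalg.lstsq(np.c_[d1,-d2],o2-o1,rcond=None)[0];p,q=o1+s[0]*d1,o2+s[1]*d2
    return ((p+q)/2).round(4),round(np.linalg.norm(p-q),4)
print('near',tri((294.5,234.5),(322.7,275.3)),'far',tri((343.3,241),(302.7,252)))
print('tcp proj',proj('scene',[.5781,-.0089,.2385]),'seen ~(314,213)')
print(pt('scene',314,213,.2385), pt('scene',314,213,.25))
```

```text
near (array([0.583 , 0.0391, 0.1126]), np.float64(0.0016)) far (array([ 0.5711, -0.0558,  0.1052]), np.float64(0.0084))
tcp proj [312.03679529 223.01649813] seen ~(314,213)
[ 0.5544466 -0.0307741  0.2385   ] [ 0.56254883 -0.02130447  0.25      ]
```

The camera puts the finger tips roughly 28 mm above the reported TCP, which fits the miss. A TCP of z≈0.064 is clear of the seat and tray whether or not that offset is real, so I grip there and use relative heights from then on.

Call:
carry_out --pt "0 0 0 0 0.2" --pt "0 0 0 0 0.2" --pt "0 0 3 0 0.2" --pt "0 0 3.2 0 0.2" --pt "0 0 3.2 0 0.2" --pt "0 0 3 0 0.2" --pt "0 0 2 0 0.2" --pt "0 0 1 0 0.2" --pt "0 0 1 0 0.2" --pt "0 0 1 0 0.2" --pt "0 0 0 0 0.2"

```text
t: 5.75
eef_pos: [0.5773, -0.0089, 0.0626]
tool_rot: [-0.0, 0.743, 0.67, -0.0]
contact_force: [0.2, 0.1, -0.5]
gripper_width: 0.601
grasp_force: 0.0
```

Call:
carry_out --pt "0 0 0 0 -1" --pt "0 0 0 0 -1" --pt "0 0 0 0 -1" --pt "0 0 0 0 -1" --pt "0 0 0 0 -1" --pt "0 0 0 0 -1"

```text
t: 6.35
eef_pos: [0.5782, -0.0087, 0.0641]
tool_rot: [0.0, 0.742, 0.67, 0.001]
contact_force: [-2.4, 0.2, 6.5]
gripper_width: 0.087
grasp_force: 78.1
```

Gripped, but only 7.4 mm wide and pushed upward by 6.5 N, so the pads hold the upper side of the bar. I re-grip lower.

Call:
carry_out --pt "0 0 0 0 0.2" --pt "0 0 0 0 0.2" --pt "0 0 0 0 0.2" --pt "0 0 0.5 0 0.2" --pt "0 0 0.5 0 0.2" --pt "0 0 0.4 0 0.2" --pt "0 0 0 0 0.2"

```text
t: 7.05
eef_pos: [0.5771, -0.0089, 0.0485]
tool_rot: [-0.0, 0.743, 0.67, -0.001]
contact_force: [0.5, -0.4, 0.6]
gripper_width: 0.597
grasp_force: 0.0
```

Call:
carry_out --pt "0 0 0 0 -1" --pt "0 0 0 0 -1" --pt "0 0 0 0 -1" --pt "0 0 0 0 -1" --pt "0 0 0 0 -1" --pt "0 0 0 0 -1"

```text
t: 7.65
eef_pos: [0.578, -0.0089, 0.0496]
tool_rot: [0.0, 0.742, 0.67, 0.0]
contact_force: [1.0, -0.2, 1.3]
gripper_width: 0.092
grasp_force: 77.8
```

Call:
carry_out --pt "0 0 -0.5 0 -1" --pt "0 0 -1 0 -1" --pt "0 0 -2 0 -1" --pt "0 0 -2.5 0 -1" --pt "0 0 -2.5 0 -1" --pt "0 0 -2.5 0 -1" --pt "0 0 -2 0 -1" --pt "0 0 -1 0 -1" --pt "0 0 0 0 -1" --pt "0 0 0 0 -1" --force 100

```text
t: 8.65
eef_pos: [0.5771, -0.0088, 0.1888]
tool_rot: [-0.0, 0.742, 0.67, -0.0]
contact_force: [-0.3, 0.5, -1.9]
gripper_width: 0.085
grasp_force: 97.4
```

Run:
```python
from h import *
go(.407,-.387,.25-.0604,14.8)
i=snap('scene','s3.png')[130:330,205:405]
cv2.imwrite('pics/c4.png',cv2.resize(i,(600,600),interpolation=3)[:,:,::-1])
```

```text
t 8.65 pos [ 0.5771 -0.0088  0.1888] ang -5.88 axis z [-0.001  0.    -1.   ] YAW -20.68 SHIFT [-32.22 -26.11  -0.08] F [-0.3  0.5 -1.9] w 0.085 q7 0.01
```

View pics/c4.png

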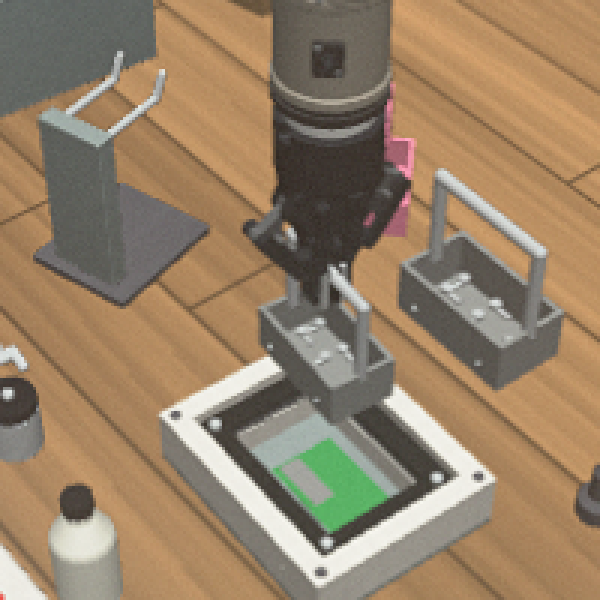

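The caddy is clear of the well and hangs level from the gripper, with its bar end at crop (365,312). I zoom in to see where along the bar the fingers hold it.

Run:
```python
from h import *
im=cv2.imread('pics/s3.png')[190:275,275:345];im=cv2.resize(im,None,fx=7,fy=7,interpolation=3)
u=np.array([.1028,.9947,0]);m=np.array([.5773,-.0095,.2493])
for k in range(-5,6):
    p=((proj('scene',m+u*k*.01)-[275,190]+.5)*7).astype(int);cv2.circle(im,tuple(map(int,p)),3,(0,255,0) if k else (0,0,255),-1)
for z in (.189,.2,.21,.22,.23,.24):
    p=((proj('scene',[.5771,-.0088,z])-[275,190]+.5)*7).astype(int);cv2.circle(im,tuple(map(int,p)),2,(255,255,0),-1)
cv2.imwrite('pics/c5.png',im)
```

```text
(no output)
```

View pics/c5.png

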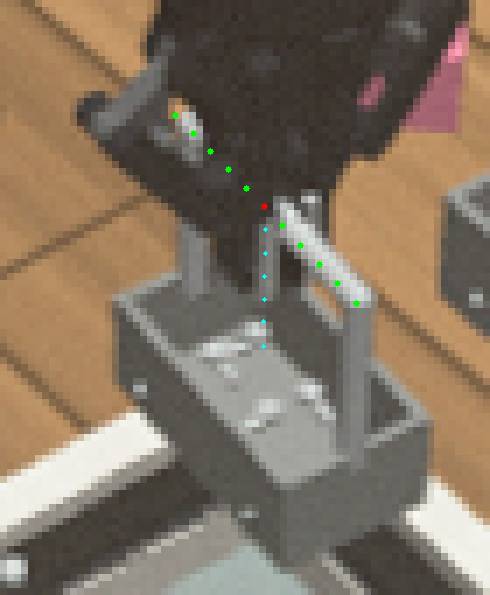

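The bar runs as predicted and the fingers hold it at its middle, so the x and y offsets are good. The tips are at z≈0.214, about 25 mm above the reported TCP. The bar sits 60.4 mm above the reported TCP, so I go to the hook.

Call:
carry_out --pt "0 0 0 -4 -1" --pt "0 0 0 -6.7 -1" --pt "0 0 0 -6 -1" --pt "0 0 0 -4 -1" --pt "0 0 0 0 -1"

```text
t: 9.2
eef_pos: [0.5769, -0.009, 0.1881]
tool_rot: [-0.001, 0.61, 0.792, -0.001]
contact_force: [-0.5, -0.5, -2.0]
gripper_width: 0.088
grasp_force: 97.5
```

Call:
carry_out --pt "-1.2 -1 0 0 -1" --pt "-2.4 -2 0 0 -1" --pt "-3.3 -2.7 0 0 -1" --pt "-3.4 -2.7 0 0 -1" --pt "-3.4 -2.7 0 0 -1" --pt "-3.4 -2.7 0 0 -1" --pt "-3.4 -2.7 0 0 -1" --pt "-3.4 -2.7 0 0 -1" --pt "-3.4 -2.7 0 0 -1" --pt "-2.4 -2 0 0 -1" --pt "-1.7 -1.5 0 0 -1" --pt "-0.8 -0.7 0 0 -1"

```text
t: 10.4
eef_pos: [0.4046, -0.3897, 0.1892]
tool_rot: [-0.0, 0.613, 0.79, -0.001]
contact_force: [0.5, 0.1, -2.1]
gripper_width: 0.085
grasp_force: 98.0
```

Run:
```python
from h import *
go(.407,-.387,.206-.0604,14.8)
go(.53,-.3548,.206-.0604,14.8)
```

```text
t 10.4 pos [ 0.4046 -0.3897  0.1892] ang 14.46 axis z [-0.001 -0.001 -1.   ] YAW -0.34 SHIFT [0.2  0.3  4.36] F [ 0.5  0.1 -2.1] w 0.085 q7 1.14
t 10.4 pos [ 0.4046 -0.3897  0.1892] ang 14.46 axis z [-0.001 -0.001 -1.   ] YAW -0.34 SHIFT [ 0.17 13.02  4.36] F [ 0.5  0.1 -2.1] w 0.085 q7 1.14
```

Call:
carry_out --pt "0.2 0.3 1 -0.3 -1" --pt "0 0 2 0 -1" --pt "0 0 1.2 0 -1" --pt "0 1 0 0 -1" --pt "0 2 0 0 -1" --pt "0 2 0 0 -1" --pt "0 2 0 0 -1" --pt "0 2 0 0 -1" --pt "0 2 0 0 -1" --pt "0 1.2 0 0 -1" --pt "0 0.5 0 0 -1" --pt "0 0 0 0 -1"

```text
t: 11.6
eef_pos: [0.5335, -0.3507, 0.1473]
tool_rot: [-0.0, 0.608, 0.794, -0.0]
contact_force: [0.7, 0.2, -2.3]
gripper_width: 0.087
grasp_force: 98.0
```

Run:
```python
from h import *
go(.53,-.3548,.174-.0604,14.8)
```

```text
t 11.6 pos [ 0.5335 -0.3507  0.1473] ang 15.18 axis z [-0. -0. -1.] YAW 0.38 SHIFT [-0.31 -0.44  3.37] F [ 0.7  0.2 -2.3] w 0.087 q7 1.03
```

Call:
carry_out --pt "-0.3 -0.5 0 0 -1" --pt "0 0 1 0 -1" --pt "0 0 1 0 -1" --pt "0 0 0.7 0 -1" --pt "0 0 0.4 0 -1" --pt "0 0 0 0 -1"

```text
t: 12.2
eef_pos: [0.5282, -0.3549, 0.1154]
tool_rot: [-0.001, 0.608, 0.794, -0.0]
contact_force: [0.6, 0.1, -0.2]
gripper_width: 0.085
grasp_force: 98.0
```

Run:
```python
from h import *
go(.53,-.3548,.174-.0604,14.8)
```

```text
t 12.2 pos [ 0.5282 -0.3549  0.1154] ang 15.11 axis z [-0.001  0.001 -1.   ] YAW 0.31 SHIFT [-0.04  0.18  0.18] F [ 0.6  0.1 -0.2] w 0.085 q7 1.05
```

The prongs now carry the weight. I release gently, opening only a little because of the post, and rise.

Call:
carry_out --pt "0 0 0.1 0 -1" --pt "0 0 0 0 -0.6" --pt "0 0 0 0 -0.5" --pt "0 0 0 0 -0.5" --pt "0 0 -1 0 -0.5" --pt "0 0 -2 0 -0.5" --pt "0 0 -3 0 -0.5" --pt "0 0 -4 0 -0.5" --pt "0 0 -4 0 -0.5" --pt "0 0 0 0 -0.5"

```text
t: 13.2
eef_pos: [0.5311, -0.3581, 0.2626]
tool_rot: [0.006, 0.608, 0.794, 0.001]
contact_force: [0.2, -1.0, 0.2]
gripper_width: 0.252
grasp_force: 0.0
```

Run:
```python
from h import *
go(.4935,.3365,.2,8.5)
i=snap('scene','s4.png')[100:260,180:340]
cv2.imwrite('pics/c6.png',cv2.resize(i,(480,480),interpolation=3)[:,:,::-1])
```

```text
t 13.2 pos [ 0.5311 -0.3581  0.2626] ang 15.07 axis z [ 0.01  -0.005 -1.   ] YAW 6.57 SHIFT [69.25  6.54  6.26] F [ 0.2 -1.   0.2] w 0.252 q7 0.98
```

View pics/c6.png

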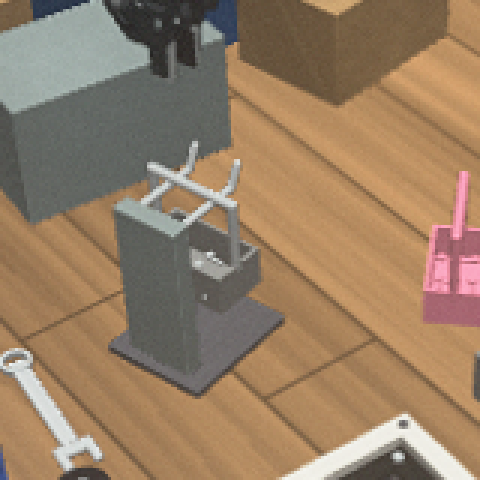

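The picture shows the caddy hanging level across both prongs, its bar from (152,168) to (235,203), with the gripper clear. On to the cover.

Call:
carry_out --pt "0 0 0 6.57 0" --pt "4.6 0.44 0 0 0" --pt "4.6 0.44 0 0 0" --pt "4.6 0.44 0 0 0" --pt "4.6 0.44 0 0 0" --pt "4.6 0.44 0 0 0" --pt "4.6 0.44 0 0 0" --pt "4.6 0.44 0 0 0" --pt "4.6 0.44 0 0 0" --pt "4.6 0.44 0 0 0" --pt "4.6 0.44 0 0 0"

```text
t: 14.35
eef_pos: [0.5028, 0.1078, 0.2549]
tool_rot: [-0.0, 0.652, 0.758, -0.0]
contact_force: [0.9, 0.7, 0.1]
gripper_width: 0.499
grasp_force: 0.0
```

Call:
carry_out --pt "4.6 0.44 0 0 0" --pt "4.6 0.44 0 0 0" --pt "4.6 0.44 0 0 0" --pt "4.6 0.44 0 0 0" --pt "2.5 0.2 0 0 0" --pt "0 0 0 0 0" --pt "0 0 0 0 0"

```text
t: 15.05
eef_pos: [0.4917, 0.3153, 0.2545]
tool_rot: [0.0, 0.652, 0.758, -0.001]
contact_force: [-0.2, -0.7, 0.3]
gripper_width: 0.499
grasp_force: 0.0
```

Run:
```python
from h import *
go(.4935,.3365,.03,8.5)
```

```text
t 15.05 pos [0.4917 0.3153 0.2545] ang 8.59 axis z [-0.001 -0.002 -1.   ] YAW 0.09 SHIFT [ 2.06  0.49 22.45] F [-0.2 -0.7  0.3] w 0.499 q7 -0.44
```

Call:
carry_out --pt "2.05 0.5 3 0 0" --pt "0 0 4.5 0 0" --pt "0 0 4.5 0 0" --pt "0 0 4.5 0 0" --pt "0 0 4 0 0" --pt "0 0 2 0 0" --pt "0 0 0 0 0" --pt "0 0 0 0 0"

```text
t: 15.85
eef_pos: [0.495, 0.3354, 0.031]
tool_rot: [0.0, 0.653, 0.757, -0.0]
contact_force: [0.6, -0.3, 0.3]
gripper_width: 0.5
grasp_force: 0.0
```

Run:
```python
from h import *
go(.4935,.3365,.0,8.5)
```

```text
t 15.85 pos [0.495  0.3354 0.031 ] ang 8.43 axis z [ 0.    -0.001 -1.   ] YAW -0.07 SHIFT [ 0.13 -0.13  3.1 ] F [ 0.6 -0.3  0.3] w 0.5 q7 -0.38
```

Call:
carry_out --pt "0 0 0.8 0 0" --pt "0 0 0.8 0 0" --pt "0 0 0.4 0 0" --pt "0 0 0 0 0"

```text
t: 16.25
eef_pos: [0.4938, 0.3366, 0.01]
tool_rot: [-0.0, 0.652, 0.758, -0.0]
contact_force: [-0.5, -0.1, -0.6]
gripper_width: 0.503
grasp_force: 0.0
```

Call:
carry_out --pt "0 0 0.4 0 0" --pt "0 0 0.4 0 0" --pt "0 0 0 0 0"

```text
t: 16.55
eef_pos: [0.4938, 0.3366, 0.0018]
tool_rot: [-0.0, 0.652, 0.758, -0.0]
contact_force: [0.7, 0.3, -0.5]
gripper_width: 0.498
grasp_force: 0.0
```

Call:
carry_out --pt "0 0 0.4 0 0" --pt "0 0 0.4 0 0" --pt "0 0 0 0 0"

```text
t: 16.85
eef_pos: [0.4937, 0.3365, -0.0063]
tool_rot: [-0.0, 0.652, 0.758, -0.001]
contact_force: [0.3, -1.0, -0.4]
gripper_width: 0.506
grasp_force: 0.0
```

Call:
carry_out --pt "0 0 0.3 0 0" --pt "0 0 0.2 0 0" --pt "0 0 0 0 0"

```text
t: 17.15
eef_pos: [0.4939, 0.3366, -0.0109]
tool_rot: [-0.0, 0.653, 0.758, -0.0]
contact_force: [1.3, 0.7, -0.7]
gripper_width: 0.5
grasp_force: 0.0
```

Call:
carry_out --pt "0 0 0.3 0 0" --pt "0 0 0 0 0"

```text
t: 17.35
eef_pos: [0.494, 0.3366, -0.0139]
tool_rot: [-0.0, 0.653, 0.758, -0.0]
contact_force: [-0.6, -0.0, -0.7]
gripper_width: 0.498
grasp_force: 0.0
```

Call:
carry_out --pt "0 0 0 0 -1" --pt "0 0 0 0 -1" --pt "0 0 0 0 -1" --pt "0 0 0 0 -1" --pt "0 0 0 0 -1" --force 80

```text
t: 17.85
eef_pos: [0.4948, 0.3369, -0.0131]
tool_rot: [0.0, 0.653, 0.758, 0.001]
contact_force: [-0.0, -0.3, 5.5]
gripper_width: 0.136
grasp_force: 80.1
```

Run:
```python
from h import *
go(.4935,.3365,.0,8.5)
```

```text
t 17.85 pos [ 0.4948  0.3369 -0.0131] ang 8.53 axis z [ 0.001  0.001 -1.   ] YAW 0.03 SHIFT [-0.02 -0.13 -1.31] F [-0.  -0.3  5.5] w 0.136 q7 -0.36
```

The bar is gripped and the tips just touch the plate at reported z≈-0.0135. Lift and carry to above the base.

Call:
carry_out --pt "0 0 -0.5 0 -1" --pt "0 0 -1.5 0 -1" --pt "0 0 -2.5 0 -1" --pt "0 0 -2.5 0 -1" --pt "0 0 -2.5 0 -1" --pt "0 0 -1.5 0 -1" --pt "0 0 -1 0 -1" --pt "0 0 0 5 -1" --pt "0 0 0 5.9 -1" --pt "0 0 0 0 -1" --force 120

```text
t: 18.85
eef_pos: [0.4933, 0.3364, 0.1057]
tool_rot: [-0.0, 0.722, 0.692, -0.001]
contact_force: [0.3, 0.0, -5.0]
gripper_width: 0.127
grasp_force: 118.9
```

Run:
```python
from h import *
go(.574,-.009,.107,-2.4)
```

```text
t 18.85 pos [0.4933 0.3364 0.1057] ang -2.39 axis z [-0.001 -0.001 -1.   ] YAW 0.01 SHIFT [-34.17   9.51  -0.13] F [ 0.3  0.  -5. ] w 0.127 q7 -0.57
```

Call:
carry_out --pt "-1.5 0.4 0 0 -1" --pt "-3 0.8 0 0 -1" --pt "-4 1.1 0 0 -1" --pt "-4 1.1 0 0 -1" --pt "-4 1.1 0 0 -1" --pt "-4 1.1 0 0 -1" --pt "-4 1.1 0 0 -1" --pt "-4 1.1 0 0 -1" --pt "-3 0.9 0 0 -1" --pt "-1.7 0.5 0 0 -1" --pt "-0.9 0.3 0 0 -1" --pt "0 0 0 0 -1"

```text
t: 20.05
eef_pos: [0.5747, -0.0101, 0.1062]
tool_rot: [0.0, 0.722, 0.692, -0.0]
contact_force: [0.3, 0.1, -5.3]
gripper_width: 0.121
grasp_force: 118.9
```

Call:
carry_out --pt "0 0 2 0 -1" --pt "0 0 1 0 -1" --pt "0 0 0 0 -1" --pt "0 0 0 0 -1"

```text
t: 20.45
eef_pos: [0.5748, -0.0071, 0.0764]
tool_rot: [-0.0, 0.721, 0.693, -0.0]
contact_force: [0.6, 0.1, -4.3]
gripper_width: 0.126
grasp_force: 118.7
```

Run:
```python
from h import *
go(.573,-.009,.0,-2.4)
s=snap('scene','s5.png');t=snap('top','t5.png')
z0=bot.get_obs()['eef_pos'][2]+.0135+.008;print('plate top',z0)
g=s[:,:,::-1].astype(int)
m=((g.min(2)>140)&(g.max(2)-g.min(2)<40)).astype(np.uint8);cs,_=cv2.findContours(m,0,2)
for q in cs:
    if cv2.contourArea(q)>300: print('scene',cv2.boundingRect(q),cv2.contourArea(q),cv2.approxPolyDP(q,3,True).reshape(-1,2).tolist())
i=cv2.resize(s[220:345,245:385],None,fx=5,fy=4.8,interpolation=3);cv2.imwrite('pics/c7.png',i[:,:,::-1])
x,y,_=bot.get_obs()['eef_pos'];a=np.radians(-2.4)
for sx,sy in((1,1),(1,-1),(-1,-1),(-1,1)):
    u,v=sx*.065,sy*.085;p=[x+u*np.cos(a)-v*np.sin(a),y+u*np.sin(a)+v*np.cos(a),z0];print(sx,sy,'scene',proj('scene',p).round(1),'top',proj('top',p).round(1))
```

```text
t 20.45 pos [ 0.5748 -0.0071  0.0764] ang -2.28 axis z [-0.001  0.    -1.   ] YAW 0.12 SHIFT [-0.19 -0.17  7.64] F [ 0.6  0.1 -4.3] w 0.126 q7 0.08
plate top 0.0985144039194002
scene (295, 447, 53, 33) 689.5 [[345, 451], [338, 447], [330, 449], [327, 461], [317, 460], [311, 474], [303, 472], [295, 479], [327, 477], [331, 464], [338, 466], [346, 461]]
scene (609, 434, 31, 46) 621.5 [[639, 434], [609, 479], [634, 479], [639, 471]]
scene (275, 426, 52, 43) 844.5 [[325, 429], [311, 427], [307, 439], [299, 437], [292, 442], [291, 451], [278, 451], [276, 464], [282, 468], [291, 466], [295, 454], [308, 453], [311, 441], [324, 441]]
scene (335, 396, 64, 59) 1823.5 [[364, 396], [335, 417], [372, 454], [398, 433]]
scene (221, 300, 23, 35) 506.0 [[237, 300], [233, 304], [224, 302], [221, 307], [230, 334], [242, 331], [243, 307]]
scene (143, 285, 122, 137) 6584.0 [[179, 285], [143, 308], [227, 421], [229, 412], [237, 411], [240, 402], [241, 405], [252, 393], [261, 392], [264, 380], [184, 286]]
scene (258, 248, 112, 89) 4980.0 [[258, 268], [314, 326], [312, 336], [367, 301], [368, 293], [363, 299
[... 1229 characters left out ...]
 [166, 117], [184, 137]]
scene (0, 12, 55, 186) 6500.0 [[16, 12], [0, 17], [0, 197], [54, 172], [42, 140], [52, 134], [32, 77], [35, 74]]
scene (298, 0, 131, 154) 3053.0 [[410, 1], [412, 5], [399, 14], [396, 25], [389, 28], [391, 32], [385, 32], [386, 37], [364, 60], [367, 62], [338, 95], [337, 102], [332, 102], [323, 114], [326, 116], [322, 117], [321, 127], [310, 125], [299, 133], [313, 153], [336, 128], [352, 123], [342, 121], [341, 117], [428, 10]]
scene (144, 0, 40, 92) 332.5 [[144, 0], [169, 11], [183, 91], [170, 0]]
1 1 scene [312.3 302.2] top [278.7 206. ]
1 -1 scene [269.  256.7] top [361.4 212.2]
-1 -1 scene [312.6 233.8] top [357.6 274.7]
-1 1 scene [357.1 275.7] top [273.2 268.6]
```

View pics/c7.png

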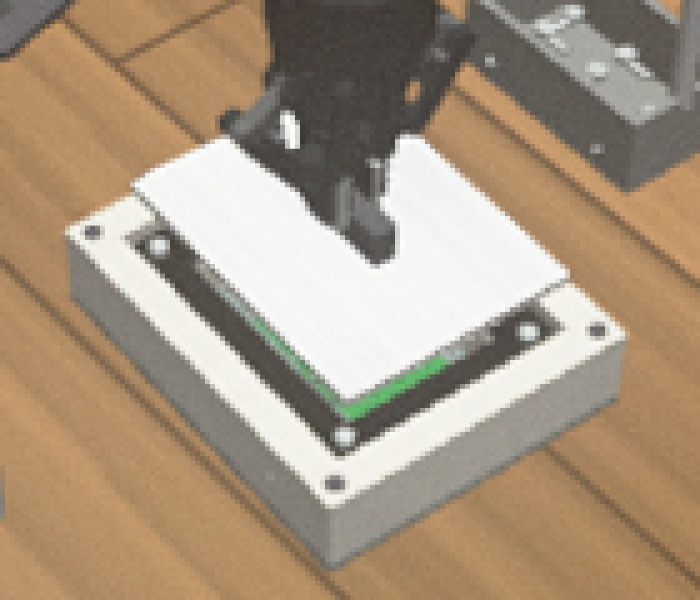

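The plate hangs level over the pocket. In the original picture its near corner is at about (314.6,302.5), the left at (271.2,258.5) and the right at (358.6,276.3). I measure plate and seat with the same camera.

Run:
```python
from h import *
A=lambda p,z:np.array([pt('scene',*q,z) for q in p])
d=lambda a,b:(np.linalg.norm(b-a).round(4),np.degrees(np.arctan2(*(b-a)[[1,0]])).round(2))
N,L,R=A([(314.6,302.5),(271.2,258.5),(358.6,276.3)],.098)
print('hand',((L+R)/2).round(4),'y-side',d(L,N),'x-side',d(R,N))
g=cv2.imread('pics/s5.png').astype(int)
for th in(235,245,250):
    m=(g.min(2)>=th).astype(np.uint8);m[:240]=0
    cs,_=cv2.findContours(m,0,2);q=max((c for c in cs if 240<cv2.boundingRect(c)[0]<330 and cv2.boundingRect(c)[1]<300),key=cv2.contourArea)
    print(th,cv2.contourArea(q),cv2.approxPolyDP(q,2.5,True).reshape(-1,2).tolist())
# seat: outer top corners from crop: left(66,232) near(333,505) right(628,330); studs in crop
f=lambda u,v:(245+u/5-.4,220+v/4.8-.4)
l,n,r=A([f(66,232),f(333,505),f(628,330)],.054)
print('seat',((l+r)/2).round(4),d(l,n),d(r,n))
s1,s0,s2=A([f(159,246),f(345,437),f(528,331)],.045)
print('studs',((s1+s2)/2).round(4),d(s1,s0),d(s2,s0))
```

```text
hand [ 0.5742 -0.0021  0.098 ] y-side (np.float64(0.1662), np.float64(88.53)) x-side (np.float64(0.1281), np.float64(-2.27))
235 2061.5 [[272, 258], [314, 302], [357, 277], [329, 249], [323, 253], [325, 273], [320, 276], [290, 249]]
245 796.5 [[272, 258], [313, 301], [274, 259], [276, 256], [280, 258], [279, 254], [302, 272], [298, 274], [307, 277], [306, 281], [302, 277], [301, 280], [288, 269], [314, 295], [303, 279], [320, 295], [311, 286], [314, 284], [319, 288], [323, 297], [348, 281], [344, 283], [329, 269], [334, 274], [332, 277], [322, 261], [325, 266], [323, 275], [318, 276], [305, 264], [302, 271], [299, 268], [302, 265], [298, 267], [295, 264], [299, 264], [299, 260], [292, 261], [284, 253], [292, 257], [294, 254], [303, 260], [289, 249]]
250 0.0 [[305, 293]]
seat [ 0.5728 -0.0069  0.054 ] (np.float64(0.213), np.float64(88.21)) (np.float64(0.176), np.float64(-2.14))
studs [ 0.5716 -0.0095  0.045 ] (np.float64(0.1512), np.float64(87.39)) (np.float64(0.1101), np.float64(-2.22))
```

Call:
carry_out --pt "-0.53 -0.13 0 0.1 -1" --pt "0 0 1 0 -1" --pt "0 0 0.5 0 -1" --pt "0 0 0 0 -1" --pt "0 0 0 0 -1"

```text
t: 21.05
eef_pos: [0.5733, -0.0131, 0.0611]
tool_rot: [-0.0, 0.722, 0.692, -0.0]
contact_force: [-0.7, 0.5, -4.6]
gripper_width: 0.123
grasp_force: 118.9
```

```bash
cat >> h.py <<'E'
def plate(ztop,f):
    im=snap('scene',f)[:,:,::-1].astype(int);m=(im.min(2)>=232).astype(np.uint8);m[:235]=0
    cs,_=cv2.findContours(m,0,2);q=max((c for c in cs if 240<cv2.boundingRect(c)[0]<330 and cv2.boundingRect(c)[1]<300),key=cv2.contourArea)
    print('area',cv2.contourArea(q),cv2.approxPolyDP(q,2.5,True).reshape(-1,2).tolist())
    return q
E
python3 - <<'E'
from h import *
go(.5733,-.0125,.0405,-2.4)
plate(0,'s6.png')
E
```

```text
t 21.05 pos [ 0.5733 -0.0131  0.0611] ang -2.46 axis z [-0.001 -0.    -1.   ] YAW -0.06 SHIFT [0.06 0.   2.06] F [-0.7  0.5 -4.6] w 0.123 q7 0.1
area 2828.0 [[286, 252], [272, 261], [312, 304], [358, 280], [356, 291], [311, 316], [267, 269], [272, 266], [269, 262], [264, 265], [264, 271], [260, 267], [310, 324], [368, 289], [362, 291], [361, 287], [365, 286], [328, 251], [324, 251], [320, 264], [324, 274], [319, 279]]
```

Run:
```python
from h import *
L,R,N=[pt('scene',*q,.0826) for q in((271.3,260.6),(358.6,279.7),(312.7,304.7))]
print(((L+R)/2).round(4),L.round(4),R.round(4),N.round(4))
a=np.radians(-2.4)
c=np.array([.5728,-.0085])
for z,hx,hy in((.0826,.065,.085),):
  for sx,sy in((1,1),(1,-1),(-1,1)):
    u,v=sx*hx,sy*hy;print(sx,sy,'want',proj('scene',[c[0]+u*np.cos(a)-v*np.sin(a),c[1]+u*np.sin(a)+v*np.cos(a),z]).round(1))
g=cv2.imread('pics/s6.png').min(2)
# profiles across the three visible plate edges, at the wanted positions
def prof(P,Q):
    return [int(g[int(round(v)),int(round(u))]) for u,v in np.linspace(P,Q,13)]
print('right rows',g[279,350:366]);print('left rows',g[261,262:280]);print('near col',g[296:314,312])
```

```text
[ 0.5707 -0.0058  0.0826] [ 0.632  -0.0938  0.0826] [0.5095 0.0822 0.0826] [0.6397 0.0714 0.0826]
1 1 want [312.8 305.7]
1 -1 want [270.  260.5]
-1 1 want [357.1 279.3]
right rows [242 244 245 245 247 242 234 235 231 184 124  98  97  98  99  96]
left rows [101 104 104 106  99 108 132 170 174 203 248 246 244 243 243 244 244 244]
near col [245 245 244 243 243 243 242 245 249 201 120  81  78 140 197 179 118  78]
```

Call:
carry_out --pt "-0.15 0.17 0 0 -1" --pt "0 0 0.8 0 -1" --pt "0 0 0.4 0 -1" --pt "0 0 0 0 -1" --pt "0 0 0 0 -1"

```text
t: 21.6
eef_pos: [0.5749, -0.0147, 0.0491]
tool_rot: [-0.0, 0.722, 0.692, -0.0]
contact_force: [0.3, -0.3, -4.0]
gripper_width: 0.125
grasp_force: 118.9
```

Run:
```python
from h import *
go(.575,-.0143,.0405,-2.4)
z=bot.get_obs()['eef_pos'][2]+.0215;print(z)
snap('scene','s7.png');g=cv2.imread('pics/s7.png').min(2)
a=np.radians(-2.4);c=np.array([.5728,-.0085])
# dark pocket gap seen beside plate: sample along lines crossing near-left edge (+x) and near-right edge (+y)
for nm,loc in (('+x edge y=-40',[(x,-.04) for x in np.arange(.056,.092,.002)]),('+x edge y=+40',[(x,.04) for x in np.arange(.056,.092,.002)]),('+y edge x=-30',[(-.03,y) for y in np.arange(.076,.112,.002)]),('+y edge x=+30',[(.03,y) for y in np.arange(.076,.112,.002)])):
    o=[]
    for u,v in loc:
        p=proj('scene',[c[0]+u*np.cos(a)-v*np.sin(a),c[1]+u*np.sin(a)+v*np.cos(a),z]);o.append(int(cv2.getRectSubPix(g,(1,1),tuple(map(float,p)))[0,0]))
    print(nm,o)
```

```text
t 21.6 pos [ 0.5749 -0.0147  0.0491] ang -2.46 axis z [-0.001 -0.    -1.   ] YAW -0.06 SHIFT [0.04 0.01 0.86] F [ 0.3 -0.3 -4. ] w 0.125 q7 0.11
0.07060091125813889
+x edge y=-40 [244, 243, 243, 246, 250, 196, 122, 78, 65, 81, 148, 216, 237, 233, 232, 232, 233, 233]
+x edge y=+40 [245, 244, 244, 245, 244, 208, 145, 97, 74, 80, 131, 209, 234, 235, 235, 235, 235, 235]
+y edge x=-30 [243, 243, 239, 210, 155, 109, 76, 72, 73, 69, 85, 144, 205, 238, 235, 233, 233, 233]
+y edge x=+30 [246, 249, 244, 218, 152, 109, 78, 68, 72, 72, 80, 134, 216, 237, 236, 235, 234, 235]
```

Call:
carry_out --pt "0.13 -0.1 0 0 -1" --pt "0 0 0.4 0 -1" --pt "0 0 0.3 0 -1" --pt "0 0 0 0 -1"

```text
t: 22.05
eef_pos: [0.5737, -0.0133, 0.0418]
tool_rot: [-0.0, 0.722, 0.692, -0.0]
contact_force: [-1.6, -0.6, -5.1]
gripper_width: 0.127
grasp_force: 118.9
```

Call:
carry_out --pt "0 0 0.2 0 -1" --pt "0 0 0 0 -1"

```text
t: 22.25
eef_pos: [0.5743, -0.0133, 0.0404]
tool_rot: [0.0, 0.722, 0.692, 0.0]
contact_force: [-1.6, 1.0, -1.7]
gripper_width: 0.125
grasp_force: 119.3
```

Call:
carry_out --pt "0 0 0.2 0 -1" --pt "0 0 0 0 -1"

```text
t: 22.45
eef_pos: [0.5744, -0.0129, 0.039]
tool_rot: [-0.0, 0.722, 0.692, 0.0]
contact_force: [-2.1, 2.5, 4.3]
gripper_width: 0.123
grasp_force: 120.1
```

Contact comes at underside z≈0.054, the rim height, with side forces toward -x and +y. I raise, shift 1 mm that way and retry.

Call:
carry_out --pt "0 0 -0.4 0 -1" --pt "0.12 -0.12 0 0 -1" --pt "0 0 0.3 0 -1" --pt "0 0 0.1 0 -1" --pt "0 0 0 0 -1"

```text
t: 22.95
eef_pos: [0.5726, -0.0121, 0.0378]
tool_rot: [-0.0, 0.722, 0.692, -0.0]
contact_force: [0.1, 0.5, -5.1]
gripper_width: 0.126
grasp_force: 119.0
```

Call:
carry_out --pt "0 0 0.2 0 -1" --pt "0 0 0 0 -1"

```text
t: 23.15
eef_pos: [0.5729, -0.0121, 0.0365]
tool_rot: [-0.0, 0.722, 0.692, -0.0]
contact_force: [-1.9, 0.2, -0.5]
gripper_width: 0.126
grasp_force: 119.6
```

Call:
carry_out --pt "0 -0.08 -0.1 0 -1" --pt "0 0 0.1 0 -1" --pt "0 0 0 0 -1"

```text
t: 23.45
eef_pos: [0.5724, -0.0121, 0.0366]
tool_rot: [0.0, 0.722, 0.692, 0.0]
contact_force: [-1.5, 0.2, 0.1]
gripper_width: 0.125
grasp_force: 119.5
```

Call:
carry_out --pt "0 0 0.15 0 -1" --pt "0 0 0 0 -1"

```text
t: 23.65
eef_pos: [0.5724, -0.0121, 0.0358]
tool_rot: [-0.0, 0.722, 0.692, 0.0]
contact_force: [-4.9, 1.0, 10.2]
gripper_width: 0.128
grasp_force: 121.1
```

Run:
```python
from h import *
go(.572,-.012,.0365,-2.4)
z=bot.get_obs()['eef_pos'][2]+.0215;print(z)
snap('scene','s8.png');g=cv2.imread('pics/s8.png').min(2)
a=np.radians(-2.4);c=np.array([.5728,-.0085])
for nm,loc in (('+x edge y=-40',[(x,-.04) for x in np.arange(.056,.092,.002)]),('+x edge y=+40',[(x,.04) for x in np.arange(.056,.092,.002)]),('+y edge x=-30',[(-.03,y) for y in np.arange(.076,.112,.002)]),('+y edge x=+30',[(.03,y) for y in np.arange(.076,.112,.002)])):
    print(nm,[int(cv2.getRectSubPix(g,(1,1),tuple(map(float,proj('scene',[c[0]+u*np.cos(a)-v*np.sin(a),c[1]+u*np.sin(a)+v*np.cos(a),z]))))[0,0]) for u,v in loc])
```

```text
t 23.65 pos [ 0.5724 -0.0121  0.0358] ang -2.47 axis z [ 0.     0.001 -1.   ] YAW -0.07 SHIFT [ 0.01 -0.05 -0.07] F [-4.9  1.  10.2] w 0.128 q7 0.12
0.05734214968046382
+x edge y=-40 [243, 244, 247, 236, 161, 87, 81, 160, 224, 238, 233, 232, 233, 232, 233, 233, 230, 189]
+x edge y=+40 [243, 244, 245, 236, 187, 125, 100, 149, 212, 236, 234, 234, 234, 234, 234, 236, 228, 189]
+y edge x=-30 [242, 242, 243, 240, 225, 172, 125, 144, 212, 234, 237, 234, 232, 234, 234, 235, 232, 215]
+y edge x=+30 [245, 245, 246, 246, 229, 170, 122, 143, 205, 235, 235, 235, 234, 234, 235, 234, 233, 216]
```

The plate sits inside the pocket with gaps visible on both near sides, resting on the studs with its underside at about 49 mm. I release it and rise.

Call:
carry_out --pt "0 0 -0.1 0 -1" --pt "0 0 0 0 -0.3" --pt "0 0 0 0 -0.3" --pt "0 0 0 0 -0.3" --pt "0 0 -1 0 -0.3" --pt "0 0 -2 0 -0.3" --pt "0 0 -2.5 0 -0.8" --pt "0 0 0 0 -1" --pt "0 0 0 0 -1" --pt "0 0 0 0 -1"

```text
t: 24.7
eef_pos: [0.5717, -0.012, 0.0904]
tool_rot: [-0.0, 0.722, 0.692, -0.0]
contact_force: [-0.0, -0.1, -0.2]
gripper_width: 0.0
grasp_force: 0.0
```

Run:
```python
from h import *
a=np.radians(-2.4);c=np.array([.5722,-.0085])
for n,u,v in(('s0',.05,.07),('s1',.05,-.07),('s3',-.05,-.07),('s2',-.05,.07)):
    print(n,end=' ');go(c[0]+u*np.cos(a)-v*np.sin(a),c[1]+u*np.sin(a)+v*np.cos(a),.045,-2.4)
```

```text
s0 t 24.7 pos [ 0.5717 -0.012   0.0904] ang -2.46 axis z [-0.001  0.    -1.   ] YAW -0.06 SHIFT [7.35 5.04 4.54] F [-0.  -0.1 -0.2] w 0.0 q7 0.08
s1 t 24.7 pos [ 0.5717 -0.012   0.0904] ang -2.46 axis z [-0.001  0.    -1.   ] YAW -0.06 SHIFT [-6.65  5.04  4.54] F [-0.  -0.1 -0.2] w 0.0 q7 0.08
s3 t 24.7 pos [ 0.5717 -0.012   0.0904] ang -2.46 axis z [-0.001  0.    -1.   ] YAW -0.06 SHIFT [-6.65 -4.96  4.54] F [-0.  -0.1 -0.2] w 0.0 q7 0.08
s2 t 24.7 pos [ 0.5717 -0.012   0.0904] ang -2.46 axis z [-0.001  0.    -1.   ] YAW -0.06 SHIFT [ 7.35 -4.96  4.54] F [-0.  -0.1 -0.2] w 0.0 q7 0.08
```

Call:
carry_out --pt "3.6 2.3 0 0 -1" --pt "3.55 2.24 1 0 -1" --pt "0 0 2 0 -1" --pt "0 0 1 0 -1" --pt "0 0 0.8 0 -1" --pt "0 0 0 0 -1" --pt "0 0 0 0 -1"

```text
t: 25.4
eef_pos: [0.6205, 0.0562, 0.0432]
tool_rot: [0.0, 0.723, 0.691, -0.0]
contact_force: [-0.4, -0.1, -0.1]
gripper_width: 0.003
grasp_force: 0.0
```

Call:
carry_out --pt "0 0 0.2 0 -1" --pt "0 0 0.2 0 -1" --pt "0 0 0 0 -1"

```text
t: 25.7
eef_pos: [0.6206, 0.0573, 0.039]
tool_rot: [-0.0, 0.722, 0.692, 0.0]
contact_force: [0.3, 0.6, 0.3]
gripper_width: -0.001
grasp_force: 0.0
```

Call:
carry_out --pt "0 0 0.2 0 -1" --pt "0 0 0 0 -1"

```text
t: 25.9
eef_pos: [0.6205, 0.0575, 0.0367]
tool_rot: [-0.0, 0.722, 0.692, -0.0]
contact_force: [0.2, 0.2, 0.2]
gripper_width: -0.001
grasp_force: 0.0
```

Call:
carry_out --pt "0 0 0.15 0 -1" --pt "0 0 0 0 -1"

```text
t: 26.1
eef_pos: [0.6205, 0.0574, 0.0352]
tool_rot: [-0.0, 0.722, 0.692, -0.0]
contact_force: [0.9, -0.2, 0.7]
gripper_width: 0.001
grasp_force: 0.0
```

Call:
carry_out --pt "0 0 0.15 0 -1" --pt "0 0 0 0 -1"

```text
t: 26.3
eef_pos: [0.6205, 0.0574, 0.0337]
tool_rot: [-0.0, 0.722, 0.692, -0.0]
contact_force: [0.1, 0.0, 0.9]
gripper_width: -0.002
grasp_force: 0.0
```

Call:
carry_out --pt "0 0 0.1 0 -1" --pt "0 0 0 0 -1"

```text
t: 26.5
eef_pos: [0.6206, 0.0574, 0.0328]
tool_rot: [-0.0, 0.722, 0.692, -0.0]
contact_force: [-0.2, 0.7, -0.1]
gripper_width: 0.001
grasp_force: 0.0
```

Call:
carry_out --pt "0 0 0.15 0 -1" --pt "0 0 0 0 -1"

```text
t: 26.7
eef_pos: [0.6205, 0.0574, 0.0312]
tool_rot: [-0.0, 0.722, 0.692, -0.0]
contact_force: [0.2, -0.0, 0.4]
gripper_width: -0.001
grasp_force: 0.0
```

Call:
carry_out --pt "0 0 0.15 0 -1" --pt "0 0 0 0 -1"

```text
t: 26.9
eef_pos: [0.6205, 0.0574, 0.0297]
tool_rot: [-0.0, 0.722, 0.692, -0.0]
contact_force: [-0.5, 0.5, 0.4]
gripper_width: 0.005
grasp_force: 0.0
```

Call:
carry_out --pt "0 0 0.15 0 -1" --pt "0 0 0 0 -1"

```text
t: 27.1
eef_pos: [0.6205, 0.0574, 0.0282]
tool_rot: [-0.0, 0.722, 0.692, -0.0]
contact_force: [1.0, -0.6, -0.2]
gripper_width: -0.001
grasp_force: 0.0
```

Call:
carry_out --pt "0 0 0.1 0 -1" --pt "0 0 0 0 -1"

```text
t: 27.3
eef_pos: [0.6206, 0.0574, 0.0273]
tool_rot: [-0.0, 0.722, 0.692, -0.0]
contact_force: [0.1, 0.6, -0.0]
gripper_width: 0.003
grasp_force: 0.0
```

```bash
cat >> h.py <<'E'
def edges(f,z,c=(.5728,-.0085)):
    snap('scene',f);g=cv2.imread('pics/'+f).min(2);a=np.radians(-2.4)
    for nm,loc in (('+x y=-40',[(x,-.04) for x in np.arange(.056,.092,.002)]),('+x y=+55',[(x,.055) for x in np.arange(.056,.092,.002)]),('+y x=-30',[(-.03,y) for y in np.arange(.076,.112,.002)]),('+y x=+40',[(.04,y) for y in np.arange(.076,.112,.002)])):
        print(nm,[int(cv2.getRectSubPix(g,(1,1),tuple(map(float,proj('scene',[c[0]+u*np.cos(a)-v*np.sin(a),c[1]+u*np.sin(a)+v*np.cos(a),z]))))[0,0]) for u,v in loc])
E
python3 - <<'E'
from h import *
edges('s9.png',.0573)
# finger tip: dark pixels against white plate near predicted tip
g=cv2.imread('pics/s9.png').min(2)
for z in(.045,.0573,.065): print(z,proj('scene',[.6206,.0574,z]).round(1))
u=int(round(proj('scene',[.6206,.0574,.0573])[0]))
for k in(-4,-2,0,2,4): print(u+k,g[262:312,u+k].tolist())
E
```

```text
+x y=-40 [245, 247, 251, 239, 158, 78, 75, 164, 230, 241, 238, 237, 236, 236, 237, 238, 235, 192]
+x y=+55 [248, 248, 248, 234, 176, 106, 96, 166, 227, 244, 241, 239, 239, 238, 237, 240, 236, 206]
+y x=-30 [245, 246, 247, 248, 238, 180, 125, 146, 216, 238, 240, 238, 238, 237, 237, 238, 236, 221]
+y x=+40 [133, 198, 250, 246, 225, 149, 107, 144, 207, 239, 240, 240, 238, 237, 239, 240, 240, 226]
0.045 [315.  306.8]
0.0573 [315.  303.6]
0.065 [315.1 301.5]
311 [85, 81, 79, 66, 65, 66, 67, 66, 68, 65, 69, 64, 67, 69, 66, 70, 69, 69, 72, 71, 66, 66, 70, 71, 71, 67, 62, 66, 77, 78, 80, 86, 78, 68, 74, 66, 73, 67, 67, 54, 85, 167, 240, 251, 247, 247, 248, 245, 196, 126]
313 [121, 78, 81, 72, 65, 69, 69, 66, 70, 65, 66, 65, 67, 68, 62, 65, 63, 68, 72, 69, 67, 73, 72, 67, 67, 68, 71, 76, 69, 63, 75, 75, 66, 68, 60, 69, 65, 63, 66, 67, 68, 59, 78, 168, 239, 248, 245, 246, 250, 239]
315 [138, 84, 85, 81, 62, 68, 67, 69, 66, 69, 66, 69, 66, 69, 68, 71, 63, 66, 79, 78, 76, 71, 66, 67, 63, 64, 64, 67, 62, 67, 60, 65, 67, 68, 65, 67, 69, 68, 66, 71, 77, 75, 75, 88, 165, 242, 246, 250, 246, 173]
317 [146, 91, 80, 80, 64, 67, 66, 69, 64, 67, 70, 73, 69, 68, 65, 68, 64, 70, 82, 80, 67, 66, 72, 71, 68, 69, 65, 71, 73, 67, 69, 66, 67, 66, 78, 92, 123, 132, 131, 130, 128, 127, 129, 122, 174, 244, 252, 242, 158, 110]
319 [145, 94, 79, 80, 65, 66, 64, 69, 66, 66, 69, 68, 67, 70, 65, 66, 70, 66, 70, 69, 68, 71, 67, 65, 67, 68, 66, 68, 68, 67, 71, 64, 111, 170, 91, 98, 82, 84, 83, 90, 86, 82, 71, 149, 242, 248, 224, 138, 101, 133]
```

Call:
carry_out --pt "0 0 0.15 0 -1" --pt "0 0 0 0 -1"

```text
t: 27.55
eef_pos: [0.6209, 0.0574, 0.0264]
tool_rot: [0.0, 0.722, 0.692, 0.0]
contact_force: [-1.7, -0.3, 5.9]
gripper_width: -0.0
grasp_force: 2.7
```

Call:
carry_out --pt "0 0 0.15 0 -1" --pt "0 0 0 0 -1"

```text
t: 27.75
eef_pos: [0.621, 0.0575, 0.0255]
tool_rot: [-0.0, 0.722, 0.692, 0.0]
contact_force: [-3.6, -0.1, 10.4]
gripper_width: 0.001
grasp_force: 4.9
```

Call:
carry_out --pt "0 0 0.15 0 -1" --pt "0 0 0 0 -1"

```text
t: 27.95
eef_pos: [0.6212, 0.0576, 0.0242]
tool_rot: [0.0, 0.722, 0.692, 0.001]
contact_force: [-2.8, 0.6, 12.2]
gripper_width: -0.005
grasp_force: 5.7
```

Call:
carry_out --pt "0 0 0.15 0 -1" --pt "0 0 0 0 -1"

```text
t: 28.15
eef_pos: [0.6213, 0.0576, 0.0229]
tool_rot: [0.0, 0.722, 0.692, 0.001]
contact_force: [-3.7, 0.2, 12.5]
gripper_width: -0.001
grasp_force: 6.1
```

Call:
carry_out --pt "0 0 0.15 0 -1" --pt "0 0 0 0 -1"

```text
t: 28.35
eef_pos: [0.6214, 0.0576, 0.0218]
tool_rot: [0.0, 0.722, 0.692, 0.001]
contact_force: [-4.5, 0.5, 15.0]
gripper_width: -0.004
grasp_force: 7.8
```

Call:
carry_out --pt "0 0 0.15 0 -1" --pt "0 0 0 0 -1"

```text
t: 28.55
eef_pos: [0.6215, 0.0577, 0.0212]
tool_rot: [-0.0, 0.722, 0.692, 0.001]
contact_force: [-7.0, -0.1, 23.2]
gripper_width: -0.0
grasp_force: 11.5
```

Call:
carry_out --pt "0 0 0.1 0 -1" --pt "0 0 0 0 -1"

```text
t: 28.75
eef_pos: [0.6216, 0.0577, 0.0208]
tool_rot: [-0.0, 0.722, 0.692, 0.001]
contact_force: [-9.9, 1.0, 28.5]
gripper_width: 0.002
grasp_force: 14.0
```

Call:
carry_out --pt "0 0 -1.7 0 -1" --pt "-4.6 0 0 0 -1" --pt "-4.6 0 0 0 -1" --pt "-4.4 0 0 0 -1" --pt "0 0 0 0 -1" --pt "0 0 0.4 0 -1" --pt "0 0 0 0 -1"

```text
t: 29.45
eef_pos: [0.6146, -0.0769, 0.0297]
tool_rot: [-0.001, 0.722, 0.692, 0.0]
contact_force: [0.4, 1.1, 0.0]
gripper_width: -0.002
grasp_force: 0.0
```

Call:
carry_out --pt "0 0 0.2 0 -1" --pt "0 0 0 0 -1"

```text
t: 29.65
eef_pos: [0.6147, -0.0768, 0.0279]
tool_rot: [-0.0, 0.721, 0.693, -0.0]
contact_force: [-0.3, 0.1, 0.0]
gripper_width: -0.0
grasp_force: 0.0
```

Call:
carry_out --pt "0 0 0.15 0 -1" --pt "0 0 0 0 -1"

```text
t: 29.85
eef_pos: [0.6151, -0.0773, 0.0271]
tool_rot: [-0.0, 0.722, 0.692, 0.0]
contact_force: [-0.3, 2.6, 3.5]
gripper_width: 0.001
grasp_force: 1.7
```

Call:
carry_out --pt "0 0 0.15 0 -1" --pt "0 0 0 0 -1"

```text
t: 30.05
eef_pos: [0.6152, -0.0773, 0.026]
tool_rot: [-0.0, 0.722, 0.692, 0.001]
contact_force: [-2.0, 3.2, 7.4]
gripper_width: 0.002
grasp_force: 3.4
```

Call:
carry_out --pt "0 0 0.15 0 -1" --pt "0 0 0 0 -1"

```text
t: 30.25
eef_pos: [0.6153, -0.0773, 0.0247]
tool_rot: [-0.0, 0.722, 0.692, 0.001]
contact_force: [-1.1, 2.7, 8.1]
gripper_width: -0.001
grasp_force: 3.9
```

Call:
carry_out --pt "0 0 0.2 0 -1" --pt "0 0 0 0 -1"

```text
t: 30.45
eef_pos: [0.6155, -0.0774, 0.0228]
tool_rot: [-0.0, 0.722, 0.692, 0.001]
contact_force: [-2.3, 2.5, 8.3]
gripper_width: 0.002
grasp_force: 4.1
```

Call:
carry_out --pt "0 0 0.15 0 -1" --pt "0 0 0 0 -1"

```text
t: 30.65
eef_pos: [0.6157, -0.0774, 0.0217]
tool_rot: [-0.0, 0.722, 0.692, 0.001]
contact_force: [-3.5, 3.2, 12.8]
gripper_width: -0.002
grasp_force: 6.1
```

Call:
carry_out --pt "0 0 0.15 0 -1" --pt "0 0 0 0 -1"

```text
t: 30.85
eef_pos: [0.6157, -0.0774, 0.0212]
tool_rot: [-0.0, 0.722, 0.692, 0.001]
contact_force: [-5.5, 2.5, 21.0]
gripper_width: -0.002
grasp_force: 10.0
```

Call:
carry_out --pt "0 0 0.1 0 -1" --pt "0 0 0 0 -1"

```text
t: 31.05
eef_pos: [0.6158, -0.0774, 0.0208]
tool_rot: [-0.0, 0.722, 0.692, 0.001]
contact_force: [-7.5, 4.9, 25.0]
gripper_width: 0.002
grasp_force: 12.5
```

Call:
carry_out --pt "0 0 -1.8 0 -1" --pt "0 -4.5 0 0 -1" --pt "0 -4.5 0 0 -1" --pt "0 0 0 0 -1" --pt "0 0 0.4 0 -1" --pt "0 0 0 0 -1"

```text
t: 31.65
eef_pos: [0.526, -0.0745, 0.0318]
tool_rot: [0.0, 0.722, 0.692, 0.0]
contact_force: [0.4, 0.7, -0.4]
gripper_width: -0.001
grasp_force: 0.0
```

Call:
carry_out --pt "0 0 0.2 0 -1" --pt "0 0 0 0 -1"

```text
t: 31.85
eef_pos: [0.5258, -0.0747, 0.0296]
tool_rot: [0.0, 0.722, 0.692, 0.0]
contact_force: [-0.1, 1.3, 0.1]
gripper_width: -0.003
grasp_force: 0.0
```

Call:
carry_out --pt "0 0 0.15 0 -1" --pt "0 0 0 0 -1"

```text
t: 32.05
eef_pos: [0.5251, -0.0747, 0.0281]
tool_rot: [-0.0, 0.722, 0.692, -0.0]
contact_force: [0.6, 0.1, 0.3]
gripper_width: 0.001
grasp_force: 0.0
```

Call:
carry_out --pt "0 0 0.15 0 -1" --pt "0 0 0 0 -1"

```text
t: 32.25
eef_pos: [0.5248, -0.0746, 0.0267]
tool_rot: [-0.0, 0.722, 0.692, -0.0]
contact_force: [0.6, -0.1, -0.2]
gripper_width: 0.001
grasp_force: 0.0
```

Call:
carry_out --pt "0 0 0.15 0 -1" --pt "0 0 0 0 -1"

```text
t: 32.45
eef_pos: [0.5251, -0.0747, 0.0257]
tool_rot: [0.0, 0.722, 0.692, 0.0]
contact_force: [-0.8, -0.9, 6.0]
gripper_width: -0.001
grasp_force: 2.5
```

Call:
carry_out --pt "0 0 0.15 0 -1" --pt "0 0 0 0 -1"

```text
t: 32.65
eef_pos: [0.525, -0.0747, 0.0245]
tool_rot: [-0.0, 0.722, 0.692, 0.0]
contact_force: [-2.8, -0.3, 7.9]
gripper_width: -0.004
grasp_force: 4.3
```

Call:
carry_out --pt "0 0 0.15 0 -1" --pt "0 0 0 0 -1"

```text
t: 32.85
eef_pos: [0.5249, -0.0748, 0.0231]
tool_rot: [-0.0, 0.722, 0.692, 0.0]
contact_force: [-2.2, -0.2, 10.4]
gripper_width: -0.004
grasp_force: 5.0
```

Call:
carry_out --pt "0 0 0.15 0 -1" --pt "0 0 0 0 -1"

```text
t: 33.05
eef_pos: [0.5248, -0.0748, 0.0217]
tool_rot: [-0.0, 0.722, 0.692, 0.0]
contact_force: [-3.5, 0.2, 10.7]
gripper_width: -0.001
grasp_force: 5.5
```

Call:
carry_out --pt "0 0 0.15 0 -1" --pt "0 0 0 0 -1"

```text
t: 33.25
eef_pos: [0.5249, -0.0749, 0.0208]
tool_rot: [-0.0, 0.722, 0.692, 0.0]
contact_force: [-6.4, 1.0, 20.6]
gripper_width: -0.0
grasp_force: 9.9
```

Call:
carry_out --pt "0 0 0.08 0 -1" --pt "0 0 0 0 -1" --pt "0 0 -1.7 0 -1" --pt "4.6 0 0 0 -1" --pt "4.6 0 0 0 -1" --pt "4.4 0 0 0 -1" --pt "0 0 0 0 -1" --pt "0 0 0.6 0 -1" --pt "0 0 0 0 -1"

```text
t: 34.15
eef_pos: [0.53, 0.0599, 0.0288]
tool_rot: [-0.0, 0.723, 0.691, -0.001]
contact_force: [-0.3, -1.2, -0.8]
gripper_width: -0.004
grasp_force: 0.0
```

Call:
carry_out --pt "0 0 0.15 0 -1" --pt "0 0 0 0 -1"

```text
t: 34.35
eef_pos: [0.5306, 0.0597, 0.0279]
tool_rot: [0.0, 0.723, 0.691, -0.0]
contact_force: [-1.1, 0.1, -0.2]
gripper_width: -0.003
grasp_force: 0.0
```

Call:
carry_out --pt "0 0 0.15 0 -1" --pt "0 0 0 0 -1"

```text
t: 34.55
eef_pos: [0.5307, 0.0608, 0.0265]
tool_rot: [-0.0, 0.722, 0.691, -0.0]
contact_force: [-0.1, 0.0, 0.2]
gripper_width: -0.005
grasp_force: 0.0
```

Call:
carry_out --pt "0 0 0.15 0 -1" --pt "0 0 0 0 -1"

```text
t: 34.75
eef_pos: [0.531, 0.0611, 0.0253]
tool_rot: [0.0, 0.722, 0.692, 0.0]
contact_force: [-0.4, -0.7, 4.0]
gripper_width: -0.002
grasp_force: 1.8
```

Call:
carry_out --pt "0 0 0.15 0 -1" --pt "0 0 0 0 -1"

```text
t: 34.95
eef_pos: [0.5311, 0.0612, 0.024]
tool_rot: [0.0, 0.722, 0.692, 0.0]
contact_force: [-1.8, 0.2, 7.2]
gripper_width: 0.002
grasp_force: 3.2
```

Call:
carry_out --pt "0 0 0.15 0 -1" --pt "0 0 0 0 -1"

```text
t: 35.15
eef_pos: [0.531, 0.0612, 0.0226]
tool_rot: [0.0, 0.722, 0.692, 0.0]
contact_force: [-1.2, -0.2, 7.3]
gripper_width: -0.001
grasp_force: 3.5
```

Call:
carry_out --pt "0 0 0.15 0 -1" --pt "0 0 0 0 -1"

```text
t: 35.35
eef_pos: [0.531, 0.0613, 0.0212]
tool_rot: [0.0, 0.722, 0.692, 0.0]
contact_force: [-2.9, -0.7, 9.0]
gripper_width: -0.001
grasp_force: 4.6
```

Call:
carry_out --pt "0 0 0.15 0 -1" --pt "0 0 0 0 -1"

```text
t: 35.55
eef_pos: [0.5311, 0.0613, 0.0205]
tool_rot: [-0.0, 0.722, 0.692, 0.0]
contact_force: [-5.6, -1.3, 17.8]
gripper_width: -0.003
grasp_force: 9.3
```

Call:
carry_out --pt "0 0 0.08 0 -1" --pt "0 0 0 0 -1"

```text
t: 35.75
eef_pos: [0.5311, 0.0613, 0.0202]
tool_rot: [-0.0, 0.722, 0.692, 0.001]
contact_force: [-7.4, -1.5, 24.1]
gripper_width: 0.001
grasp_force: 11.8
```

All four corners bottomed at the same level. I re-check stud0's and stud1's corners for any lift.

Call:
carry_out --pt "0 0 -1.7 0 -1" --pt "0 4.5 0 0 -1" --pt "0 4.5 0 0 -1" --pt "0 0 0.6 0 -1" --pt "0 0 0.4 0 -1" --pt "0 0 0 0 -1" --pt "0 0 0 0 -1"

```text
t: 36.45
eef_pos: [0.6192, 0.0575, 0.0249]
tool_rot: [-0.001, 0.722, 0.692, -0.001]
contact_force: [1.3, 0.1, 0.8]
gripper_width: -0.001
grasp_force: 0.0
```

Call:
carry_out --pt "0 0 0.2 0 -1" --pt "0 0 0 0 -1"

```text
t: 36.65
eef_pos: [0.6202, 0.0576, 0.0233]
tool_rot: [-0.0, 0.722, 0.692, -0.0]
contact_force: [-0.5, -1.0, -0.3]
gripper_width: -0.001
grasp_force: 0.0
```

Call:
carry_out --pt "0 0 0.2 0 -1" --pt "0 0 0 0 -1"

```text
t: 36.85
eef_pos: [0.6207, 0.0575, 0.0216]
tool_rot: [-0.0, 0.722, 0.692, 0.0]
contact_force: [-0.9, -1.1, 3.4]
gripper_width: 0.003
grasp_force: 1.7
```

Call:
carry_out --pt "0 0 0.15 0 -1" --pt "0 0 0 0 -1"

```text
t: 37.05
eef_pos: [0.6208, 0.0575, 0.021]
tool_rot: [-0.0, 0.722, 0.692, 0.0]
contact_force: [-4.2, 0.0, 12.5]
gripper_width: -0.004
grasp_force: 5.8
```

Solid at the same level. I retreat, make a last numeric check and hand in.

Call:
carry_out --pt "0 0 -2 0 -1" --pt "0 0 -4 0 -1" --pt "0 0 -5 0 -1" --pt "0 0 -4 0 -1" --pt "0 0 0 0 -1" --pt "0 0 0 0 -1" --pt "0 0 0 0 -1"

```text
t: 37.75
eef_pos: [0.6196, 0.0575, 0.1683]
tool_rot: [-0.001, 0.722, 0.692, -0.001]
contact_force: [0.1, 0.7, -1.1]
gripper_width: 0.002
grasp_force: 0.0
```

Run:
```python
from h import *
go(.57,0,.1,-2.4)
edges('s10.png',.0515)
a=cv2.imread('pics/s4.png')[140:235,215:275].astype(int);b=cv2.imread('pics/s10.png')[140:235,215:275].astype(int)
print('caddy region change, px:',int((abs(a-b).max(2)>40).sum()))
print(bot.hand_in())
```

```text
t 37.75 pos [0.6196 0.0575 0.1683] ang -2.45 axis z [-0.002 -0.    -1.   ] YAW -0.05 SHIFT [-5.95 -4.71  6.83] F [ 0.1  0.7 -1.1] w 0.002 q7 -0.06
+x y=-40 [243, 245, 242, 218, 153, 126, 172, 219, 234, 233, 232, 232, 233, 234, 234, 219, 171, 127]
+x y=+55 [244, 244, 245, 229, 167, 141, 187, 234, 236, 235, 235, 234, 234, 234, 236, 234, 189, 132]
+y x=-30 [243, 243, 244, 241, 199, 147, 183, 223, 234, 234, 234, 233, 233, 235, 235, 228, 201, 159]
+y x=+40 [244, 245, 245, 235, 184, 186, 223, 235, 236, 234, 235, 235, 236, 236, 235, 228, 193, 146]
caddy region change, px: 0
the job is handed in; nothing more can be done
None
```

Job handed in at about 38 s, with no verdict returned: the caddy hangs level across both prongs, and the cover lies in the pocket with all four corners pressed down to the same solid level at no more than 29 N.

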